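# Unpack the specimen box at the microscope bench

## Task

Unpack the specimen transport box beside the microscope: draw its locking pin out of the bore and park it in the open notch on the same side, then lever the snapped-in cover up at the end opening with the flat pry lever until it pops. Lay the cover (right way up) and the lever flat on the rubber mat, clear of each other, and stand every specimen jar upright in the white tray, leaving the other things on the bench where they are.

Things in the scene. Friction and masses are not known exactly. Their poses are not given: they have to be found in the camera images.
- box: Grey specimen box fixed to the bench, 236 long (y) x 88 wide (x) x 94 mm high; origin: centre of its underside. Walls 10 mm thick at the top. Pocket under the cover: 58 mm wide, 216 long, floor 6 mm above the origin; the jars stand in it in a row along y, about 61 mm apart. Its -y end has the prying opening, its +x side the aluminium bore block and notch block.
- sill (a point): Middle of the outer edge of the sill of the opening in the box's -y end (box 0, -118, 70 mm): fulcrum. The opening is 34 mm wide, from 70 mm height to the open top. The lever goes in there level, along box +y, into the 8 mm gap between sill and cover's underside.
- bore (a point): Centre of the outer mouth of the bore (box 74, 0, 89.8 mm): 13 wide x 12.5 mm high, along box x, through an aluminium block x 34 to 74, y -16.5 to 16.5, top 101 mm in the box frame.
- notch (a point): Parking notch: a channel 14 mm wide along box x, open at the top, floor 83 mm high, in an aluminium block x 44 to 100, y 65 to 99, top 100 mm in the box frame. This point is where the middle of a parked pin's shank lies ideally (box 75, 82, 88 mm); the tab then stands beyond the block's +x end.
- cover: Grey recessed cover: flange 64 x 212 x 4 mm, on it a plate 50 wide (x) x 212 long (y) x 12 mm; origin: centre of its underside. Home, its top is flush with the box rim. Two sprung balls in the long walls, 30 mm from the box's -y end, snap over the flange (about 10 N). Popped, that end rests up on the balls and the plate's long sides can be pinched near it, 11 mm proud of the rim.
- cover_lip (a point): Middle of the cover's lower edge at its -y end; 78 mm high when home, about 92 mm when popped.
- pin: Locking pin: steel shank 10 mm thick, 55 long along its x (tip at -x); upright black tab at its +x end, x 27.5 to 39.5, 24 mm wide (y), from the shank's underside up to 43 mm. Origin below the shank's middle, at its underside. Sits in the bore, tip over the cover's flange; draws out along box +x, 50 mm of travel frees it.
- pin_mid (a point): Middle of the pin's shank, on its axis (5 mm above the pin's origin).
- pin_tab (a point): Centre of the top of the pin's tab.
- lever: Flat pry lever, 190 mm long along its x, lying on the mat. Wooden handle x -95 to 5, 22 wide x 22 mm high; steel blade x 5 to 95, 20 wide x 4 mm thick, flush with the handle's underside. Origin at the centre of its underside; it may be knocked aside.
- lever_tip (a point): Tip of the lever's blade, mid thickness.
- mat: Black rubber mat fixed on the bench, 240 (x) x 270 (y) x 3 mm, origin at the centre of its underside.
- tray: White open tray fixed on the bench, outer 220 (x) x 110 (y) x 25 mm high, walls 4 mm, inner floor 4 mm above the origin at the centre of its underside.
- jar1: White plastic specimen jar with a grey cap, 30 mm across, 60 mm high, origin at the centre of its base; stands in the box pocket under the cover. Two or three jars are present.
- jar2: White plastic specimen jar with a grey cap, 30 mm across, 60 mm high, origin at the centre of its base; stands in the box pocket under the cover. Two or three jars are present.
- jar3: White plastic specimen jar with a grey cap, 30 mm across, 60 mm high, origin at the centre of its base; stands in the box pocket under the cover. Two or three jars are present.
- mouse: Bystander: grey computer mouse, 110 x 62 x 33 mm.
- tape: Bystander: roll of tape 80 mm across, 20 high.
- notes: Bystander: note pad 76 x 76 x 15 mm.
- eyepiece: Bystander: black eyepiece standing upright, 44 mm across, 60 high.

How it is judged:
On the way, in this order (a step that is already met when the one before it is completed fails the run):
1. the pin lies in the parking notch while the cover is still home (x of pin_mid in the frame of notch between -0.022 and 0.022 m and y of pin_mid in the frame of notch between -0.006 and 0.006 m and z of pin_mid in the frame of notch between -0.006 and 0.006 m and angle between the x axis of pin and the x axis of box, either way round below 0.15 rad and z of cover_lip in the frame of box below 0.083 m), for 0.2 s.
2. the lever holds the cover's end up, popped past the snaps (at least 10 mm above home) (z of cover_lip in the frame of box above 0.088 m and contact force between lever and cover above 0.1 N), for 0.1 s.
At the end, for the whole second after the job is handed in: Pin in the notch (within 22 mm along, 6 mm across and in height, 0.15 rad); cover right way up and lever flat on the mat (centres over it, tilt under 0.1 rad, not stacked); every jar standing in the tray (tilt under 0.15 rad); all at rest (x of pin_mid in the frame of notch between -0.022 and 0.022 m and y of pin_mid in the frame of notch between -0.006 and 0.006 m and z of pin_mid in the frame of notch between -0.006 and 0.006 m and angle between the x axis of pin and the x axis of box, either way round below 0.15 rad and x of cover in the frame of mat between -0.12 and 0.12 m and y of cover in the frame of mat between -0.135 and 0.135 m and z of cover in the frame of mat between -0.004 and 0.012 m and angle between each of cover, lever's own z axis and vertical below 0.1 rad and linear speed of each of cover, lever, jar1, jar2, jar3 below 0.03 m/s and x of lever in the frame of mat between -0.12 and 0.12 m and y of lever in the frame of mat between -0.135 and 0.135 m and z of lever in the frame of mat between -0.004 and 0.012 m and x of jar1 in the frame of tray between -0.1 and 0.1 m and y of jar1 in the frame of tray between -0.046 and 0.046 m and z of jar1 in the frame of tray between -0.002 and 0.012 m and angle between each of jar1, jar2, jar3's own z axis and vertical below 0.15 rad and x of jar2 in the frame of tray between -0.1 and 0.1 m and y of jar2 in the frame of tray between -0.046 and 0.046 m and z of jar2 in the frame of tray between -0.002 and 0.012 m and x of jar3 in the frame of tray between -0.1 and 0.1 m and y of jar3 in the frame of tray between -0.046 and 0.046 m and z of jar3 in the frame of tray between -0.002 and 0.012 m); the robot touches nothing.
It fails at once if a bystander (mouse, tape, note pad, eyepiece) is shifted more than 40 mm (distance of any of mouse, tape, notes, eyepiece from where it was at the start of the episode above 0.04 m).
Of jar1, jar2, jar3 only 2 to 3 are there at a start; the rules pass over those that are not, and their reading is None.
At some moment in a run one of lever may be knocked a few centimetres aside while the robot is not near it.
It also fails if it takes over 208 s, if anything falls off the work surface, if the arm or the gripper's body presses on something with over 40 N, if the wrist force passes 120 N, or if a joint passes its speed limit or range.

## Robot

A 6-joint arm with a two-finger parallel gripper is mounted at the origin on the work surface. World frame = base frame: x ahead of the robot, y to its left, z up, the work surface at z = 0. Lengths are in m, angles in rad, forces in N, time in s.
With the tool pointing down it reaches from about 0.35 to 0.975 m from the base axis. Payload 4.9 kg.
Tool frame: the origin (TCP) lies at the very end of the fingers, on their centre line; the grasp point (between the pads) lies 19 mm behind it; z points along the fingers, y is the line along which they close (so a half turn about z gives the same grasp; the last joint's range is limited). The gripper opens to 85 mm and grips with 20 to 120 N. Pads are 22 mm wide; open, the fingers measure 114 mm over their backs; the gripper's body (76 mm by 85 mm) begins 54 mm behind the grasp point. The pads swing forward as they close: fully open they stand 13 mm farther back than shut.
Start: joints at [1.038, 0.053, 1.613, -0, 1.476, -0.119], TCP at [0.251, 0.572, 0.21] pointing down, gripper open.
Joint ranges: [-3.01, 3.01], [-1.01, 2.22], [0.06, 2.58], [-1.02, 4.17], [0.09, 2.62], [-3.14, 3.14]. Speed limits (rad/s): [2.57, 2.57, 3.14, 3.14, 3.14, 3.14].

## Interface

Orientations are given as a unit quaternion [w, x, y, z].
In Python, from plant import manip gives the robot as it stands.
- The arm moves only by the tool send_rows, never from a script. Its argument "increments" is a list of rows, each an object of numbers: "claw": the closure, from -1 (fully open) to 1 (shut); "dx", "dy", "dz": the shift along the tool's x, y, z in units of 0.5 m (1.0 is 0.5 m); "yaw": the turn about the tool's z in units of 1.5 rad (1.0 is 1.5 rad). A call has 1 to 20 rows; each row is the pose to reach, as a shift and turn from the pose commanded when the call began, along the tool's axes at that moment; what a row does not reach only later rows make up. A row lasts 1/8 s, in which the tool goes at most 62.5 mm and 10.7 degrees, less where a joint would pass 70% of its speed; a pose out of reach is approached as far as the arm can. A call with a number of a shift or a turn outside -1 to 1 is refused whole. A call with a gripper value outside its range is refused whole. The fingers move at their own pace and stop on an object; the grip force is fixed at half the most. Time passes only in rows, so rows that repeat a pose let the fingers close. It gives the time, the measured TCP pose, the force, the opening and the grip force at its end, in the units of the state.
- manip.state(): the state, without advancing time (a new reading comes with each control period).
- manip.grab_frame(name): name is "side" or "top"; returns the picture (420x560x3 uint8, red, green, blue); there is no depth.
- manip.camera_params(name): a dict with "camera_matrix" (3x3 intrinsics, pixels), "extrinsics" (4x4, takes a point from world to camera coordinates). Camera axes: x right, y down, z forward; pixel columns grow to the right and rows downward; lengths in m; the calibration is good to about 2 mm. A picture is of the moment at which its call begins. camera_params takes no time and is no camera call.
- manip.job_done(): hands the job in; it is judged then, once.
The state is a dict: "time": time; "joint_pos": joint angles; "joint_vel": joint speeds; "joint_efforts": joint torques, N m; "tool_pos": TCP position; "tool_rot": TCP orientation; "contact_force": force on the tool from outside, world axes, zero at the start; "ft_torque": the same for the moment, N m; "gripper_width": opening from 0.0 (shut) to 1.0 (fully open); "grasp_force": force on a finger pad.
Only numpy, scipy, OpenCV 4.12 (cv2) and the standard library are available. Lean on these libraries where they do the work, as an engineer would, in place of code of your own. Each camera call takes 0.05 s, during which the arm holds its last target. There are 200 camera calls.

## Working session

There is one attempt and no reset: what is moved stays moved. The work goes in short steps, Python scripts to look and compute and a tool call to move; the robot and the scene stay as the last step left them, time stands still between calls to the robot, and variables do not carry over. Pictures are saved under pics/ and viewed, at most 14 in all, crops included, and the job is handed in when it is done.

Besides the shell and the picture viewer there is one more tool, called as name([rows], argument=value, ...), one row to a line, values as JSON. send_rows: Moves the arm, as the interface text tells. Shifts and turns lie within -1 to 1; 1 stands for 0.5 m of shift or 1.5 rad of turn. Its arguments: {"type":"object","properties":{"increments":{"type":"array","items":{"type":"object","properties":{"claw":{"type":"number"},"dx":{"type":"number"},"dy":{"type":"number"},"dz":{"type":"number"},"yaw":{"type":"number"}}}}},"required":["increments"]}

```bash
mkdir -p pics; ls
cat > h.py <<'E'
import numpy as np, cv2
from plant import manip
def snap(n,f,crop=None,s=1):
    im=manip.grab_frame(n)[:,:,::-1]
    np.save(f'pics/{f}.npy',im)
    if crop: x0,y0,x1,y1=crop; im=im[y0:y1,x0:x1]
    cv2.imwrite(f'pics/{f}.png',cv2.resize(im,None,fx=s,fy=s,interpolation=cv2.INTER_CUBIC))
def P(n): 
    c=manip.camera_params(n); return np.array(c['camera_matrix']),np.array(c['extrinsics'])
def px2w(n,u,v,z):
    K,E=P(n); d=E[:3,:3].T@np.linalg.solve(K,[u,v,1]); o=-E[:3,:3].T@E[:3,3]
    return np.round(o+d*(z-o[2])/d[2],4)
def w2px(n,p):
    K,E=P(n); q=K@(E[:3,:3]@np.array(p)+E[:3,3]); return np.round(q[:2]/q[2],1)
E
python3 - <<'E'
from h import *
snap('top','t0',s=1.4); snap('side','s0',s=1.4)
for n in('top','side'):
    K,X=P(n); print(n,K[0,0],-X[:3,:3].T@X[:3,3],X[:3,:3].round(3).tolist())
print(manip.state())
E
```

```text
pics
top 531.1590431067899 [0.47185976 0.02843528 1.23698201] [[0.02, -1.0, 0.015], [-0.997, -0.021, -0.07], [0.071, -0.013, -0.997]]
side 452.95129102300314 [ 0.2995342  -0.61732106  0.8793903 ] [[0.937, -0.35, 0.006], [-0.262, -0.712, -0.652], [0.232, 0.609, -0.758]]
{'time': 0.1, 'joint_pos': array([ 1.03798622e+00,  5.33296173e-02,  1.61412148e+00, -1.98296228e-05,
        1.47598828e+00, -1.18979765e-01]), 'joint_vel': array([ 0.00250618, -0.00070661, -0.00118395,  0.00103443, -0.00072848,
       -0.00086883]), 'joint_efforts': array([ 3.16586884e-04, -3.94905496e+01, -3.71361852e+01, -8.14753389e-05,
        3.93859606e-03,  9.31481239e-07]), 'tool_pos': array([0.25101886, 0.57173752, 0.20898298]), 'tool_rot': array([-2.86269584e-04,  2.05440838e-01,  9.78669101e-01, -8.77917100e-04]), 'contact_force': array([0.14227596, 0.58219202, 0.04562964]), 'ft_torque': array([-0.01295284, -0.02269617,  0.02804533]), 'grasp_force': 0.0, 'gripper_width': 1.0036579457720187}
```

View pics/t0.png

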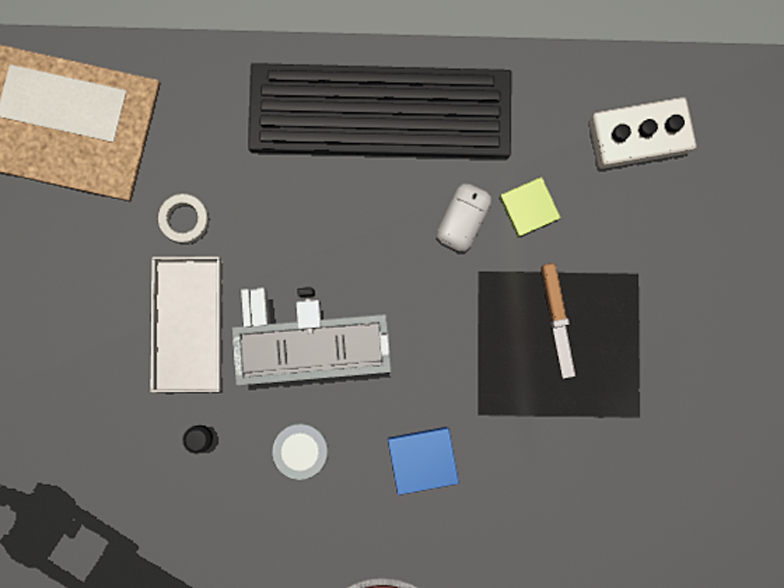

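View pics/s0.png

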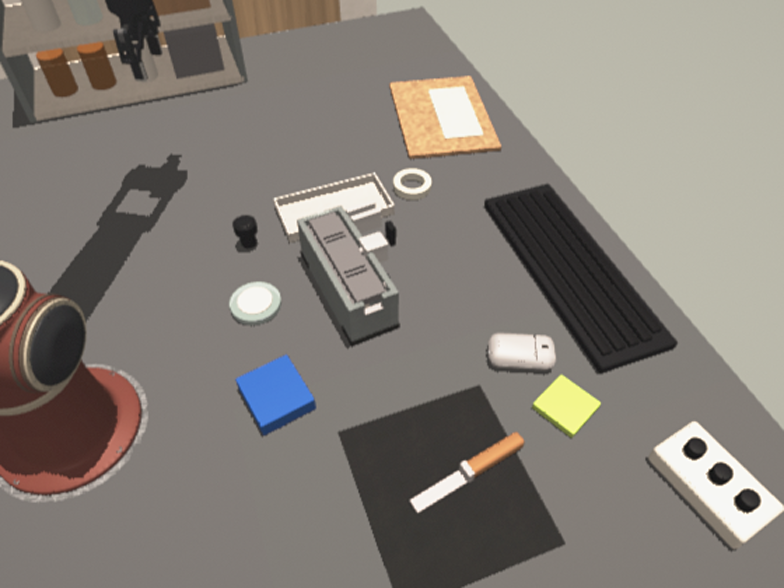

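The top picture shows the box at about (312,350) of 784x588, its opening to the right (world -y). The tray is on the left, and the lever on the mat at (560,320). Now enlarged crops.

Run:
```python
from h import *
im=np.load('pics/t0.npy')
a=cv2.resize(im[195:285,155:288],None,fx=6,fy=6,interpolation=cv2.INTER_CUBIC)
cv2.imwrite('pics/t0box.png',a)
a=cv2.resize(im[180:305,335:465],None,fx=4.6,fy=4.6,interpolation=cv2.INTER_CUBIC)
cv2.imwrite('pics/t0lev.png',a)
```

```text
(no output)
```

View pics/t0box.png

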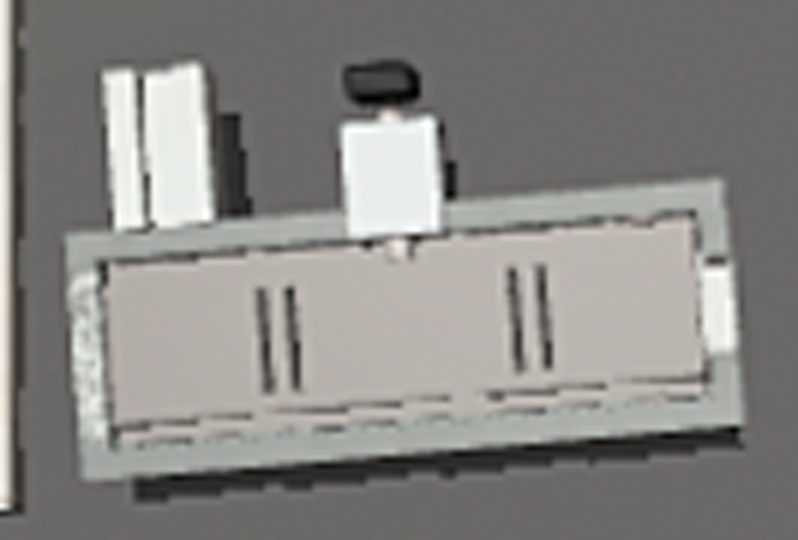

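View pics/t0lev.png

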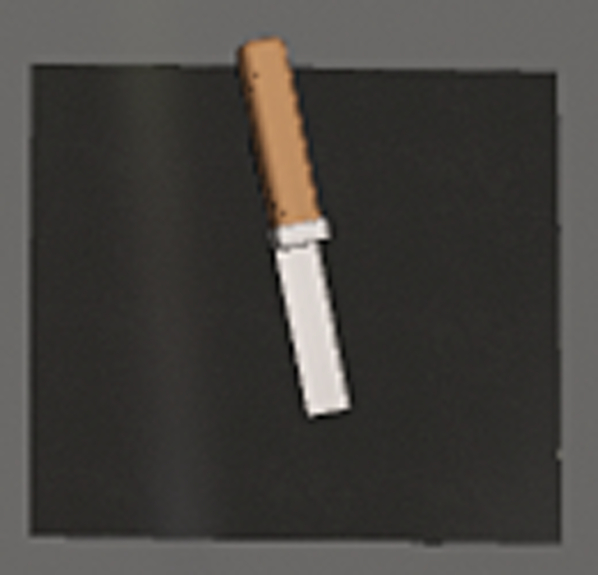

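```bash
cat >> h.py <<'E'
def crop2px(x,y,s,x0,y0): return (x+.5)/s-.5+x0,(y+.5)/s-.5+y0
def fit(W,M):
    # rigid 2d: W = c + R M
    W=np.array(W)[:,:2];M=np.array(M); a=(M-M.mean(0)); b=W-W.mean(0)
    th=np.arctan2((a[:,0]*b[:,1]-a[:,1]*b[:,0]).sum(),(a*b).sum())
    R=np.array([[np.cos(th),-np.sin(th)],[np.sin(th),np.cos(th)]]); c=W.mean(0)-R@M.mean(0)
    return c,th,(W-c-M@R.T)
E
python3 - <<'E'
from h import *
B=lambda x,y,z:px2w('top',*crop2px(x,y,6,155,195),z)
L=lambda x,y,z:px2w('top',*crop2px(x,y,4.6,335,180),z)
W=[B(66,235,.094),B(723,180,.094),B(745,425,.094),B(84,480,.094)]
c,th,r=fit(W,[[.044,.118],[.044,-.118],[-.044,-.118],[-.044,.118]])
print('box',c,th,r.round(4).tolist())
R=np.array([[np.cos(th),-np.sin(th)],[np.sin(th),np.cos(th)]])
for nm,p in dict(bore=(.074,0),notch=(.075,.082),sill=(0,-.118)).items(): print(nm,c+R@p)
print('tab top',B(382,70,.127),'in box',R.T@(B(382,70,.127)[:2]-c))
print('notch block outer corners in box',R.T@(B(105,70,.1)[:2]-c),R.T@(B(205,62,.1)[:2]-c))
print('bore blk',R.T@(B(340,120,.101)[:2]-c),R.T@(B(440,114,.101)[:2]-c))
# lever
t=[L(309,417,.007),L(350,409,.007),L(239,48,.025),L(285,38,.025),L(275,222,.025),L(318,218,.025)]
M=[[.095,.01],[.095,-.01],[-.095,.011],[-.095,-.011],[.005,.011],[.005,-.011]]
M=[[a,-b] for a,b in M]  # image right=-y; x axis points -X world => +y_lever = -Y world... 
for s in(1,-1):
    c2,th2,r=fit(t,[[a,s*b] for a,b in M]); print('lever',c2,th2,r.round(4).tolist())
m=[L(32,65,.003),L(556,72,.003),L(560,543,.003),L(30,537,.003)]
c3,th3,r=fit(m,[[.12,.135],[.12,-.135],[-.12,-.135],[-.12,.135]]);print('mat',c3,th3,r.round(3).tolist())
T=[px2w('top',u/1.4,v/1.4,.025) for u,v in((152,257),(222,257),(221,392),(150,392))]
print('tray',np.mean(T,0),[t.tolist() for t in T])
for n,u,v,z in(('tape',183,218,.02),('mouse',465,217,.02),('notes',530,207,.015),('eye',200,438,.06)): print(n,px2w('top',u/1.4,v/1.4,z))
E
```

```text
box [0.4834   0.120375] 0.10371726290972218 [[-0.0001, 0.0001], [-0.0001, 0.0002], [-0.0001, -0.0003], [0.0003, -0.0001]]
bore [0.55700234 0.12803632]
notch [0.54950739 0.2096992 ]
sill [0.49561671 0.00300911]
tab top [0.5734 0.1282 0.127 ] in box [ 0.09032649 -0.00153488]
notch block outer corners in box [0.10120172 0.09907988] [0.10110701 0.06339794]
bore blk [0.07625126 0.01682099] [ 0.07544996 -0.01888794]
lever [ 0.5418141  -0.27883928] -2.933664598138103 [[-0.0022, -0.0003], [-0.0019, -0.0015], [-0.0042, -0.0003], [-0.0031, -0.0019], [0.0067, 0.002], [0.0047, 0.002]]
lever [ 0.54181383 -0.278838  ] -2.9328787267074765 [[-0.0063, 0.0193], [0.0022, -0.021], [-0.0087, 0.0211], [0.0014, -0.0235], [0.0022, 0.0235], [0.0093, -0.0195]]
mat [ 0.502025 -0.28275 ] 0.0064962725032046975 [[-0.001, -0.001], [-0.001, 0.001], [0.001, 0.001], [0.001, -0.001]]
tray [0.52105 0.3293  0.025  ] [[0.6295, 0.3893, 0.025], [0.632, 0.2753, 0.025], [0.4124, 0.2692, 0.025], [0.4103, 0.3834, 0.025]]
tape [0.696  0.3426 0.02  ]
mouse [ 0.7081 -0.1228  0.02  ]
notes [ 0.7284 -0.2319  0.015 ]
eye [0.3421 0.2925 0.06  ]
```

```bash
cat >> h.py <<'E'
BC=np.array([.4834,.1204]); TH=.1037
def rot(t): return np.array([[np.cos(t),-np.sin(t)],[np.sin(t),np.cos(t)]])
def bw(x,y,z): return np.r_[BC+rot(TH)@[x,y],z]
def wb(p): return np.r_[rot(TH).T@(np.array(p)[:2]-BC),p[2]]
from scipy.spatial.transform import Rotation as Ro
def toolR():
    s=manip.state(); return s,Ro.from_quat(np.roll(s['tool_rot'],-1)).as_matrix()
def go(p,yang=None,R=None,p0=None):
    """increments to world p with tool y at world angle yang (rad, mod pi)"""
    s,R0=toolR(); 
    p0=s['tool_pos'] if p0 is None else p0
    d=R0.T@(np.array(p)-p0)/.5; a=np.arctan2(R0[1,1],R0[0,1]); w=0
    if yang is not None: w=-((yang-a+np.pi/2)%np.pi-np.pi/2)
    print('dx %.4f dy %.4f dz %.4f yaw %.4f'%(*d,w/1.5),' rows>=',int(np.ceil(max(np.linalg.norm(d)*.5/.0625,abs(np.degrees(w))/10.7))))
def st():
    s,R=toolR(); print('t %.2f tcp %s box %s yang %.4f F %s w %.3f g %.1f j6 %.2f'%(s['time'],s['tool_pos'].round(4),wb(s['tool_pos']).round(4),np.arctan2(R[1,1],R[0,1]),s['contact_force'].round(1),s['gripper_width'],s['grasp_force'],s['joint_pos'][5]))
YB=TH+np.pi/2
E
python3 -c "
from h import *
go(bw(.0903,0,.21),YB);go(bw(.0903,0,.094),YB);st()"
```

```text
dx -0.9455 dy -0.5502 dz -0.0012 yaw -0.3450  rows>= 9
dx -0.9455 dy -0.5498 dz 0.2308 yaw -0.3450  rows>= 9
t 0.10 tcp [0.251  0.5717 0.209 ] box [-0.1844  0.473   0.209 ] yang 1.1570 F [0.1 0.6 0. ] w 1.004 g 0.0 j6 -0.12
```

send_rows([
  {"claw": 0,"dx": -0.9455,"dy": -0.55,"dz": 0,"yaw": -0.345},
  {"claw": 0,"dx": -0.9455,"dy": -0.55,"dz": 0,"yaw": -0.345},
  {"claw": 0,"dx": -0.9455,"dy": -0.55,"dz": 0,"yaw": -0.345},
  {"claw": 0,"dx": -0.9455,"dy": -0.55,"dz": 0,"yaw": -0.345},
  {"claw": 0,"dx": -0.9455,"dy": -0.55,"dz": 0,"yaw": -0.345},
  {"claw": 0,"dx": -0.9455,"dy": -0.55,"dz": 0,"yaw": -0.345},
  {"claw": 0,"dx": -0.9455,"dy": -0.55,"dz": 0,"yaw": -0.345},
  {"claw": 0,"dx": -0.9455,"dy": -0.55,"dz": 0,"yaw": -0.345},
  {"claw": 0,"dx": -0.9455,"dy": -0.55,"dz": 0,"yaw": -0.345},
  {"claw": 0,"dx": -0.9455,"dy": -0.55,"dz": 0,"yaw": -0.345},
  {"claw": 0,"dx": -0.9455,"dy": -0.55,"dz": 0,"yaw": -0.345},
  {"claw": 0,"dx": -0.9455,"dy": -0.55,"dz": 0,"yaw": -0.345},
  {"claw": 0,"dx": -0.9455,"dy": -0.55,"dz": 0,"yaw": -0.345},
])

```text
time: 1.72
tool_pos: [0.573, 0.1315, 0.2102]
tool_rot: [0.0, -0.053, 0.999, 0.0]
contact_force: [-0.8, 0.5, -0.8]
gripper_width: 0.503
grasp_force: 0.0
```

```bash
python3 -c "
from h import *
st();go(bw(.0903,0,.094),YB)
snap('side','s1',(190,80,420,290),3)"
```

```text
t 1.73 tcp [0.573  0.1315 0.2102] box [0.0903 0.0017 0.2102] yang 1.6763 F [-0.8  0.5 -0.8] w 0.503 g 0.0 j6 -1.58
dx -0.0000 dy -0.0035 dz 0.2323 yaw 0.0012  rows>= 2
```

View pics/s1.png

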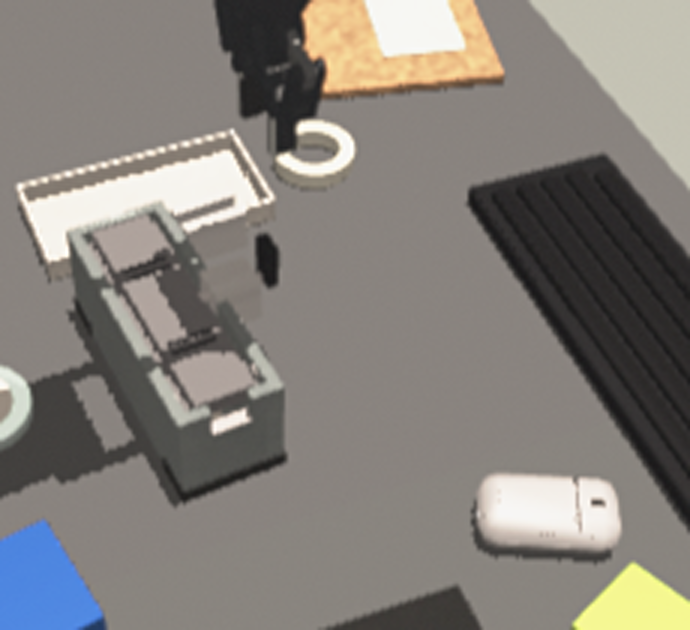

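The gripper is above the pin. The tab shows at (266,260) in the crop, clear of the bore block. I'll descend and close.

send_rows([
  {"claw": 0,"dx": 0,"dy": -0.001,"dz": 0.08},
  {"claw": 0,"dx": 0,"dy": -0.001,"dz": 0.15},
  {"claw": 0,"dx": 0,"dy": -0.001,"dz": 0.2},
  {"claw": 0,"dx": 0,"dy": -0.001,"dz": 0.232},
  {"claw": 0,"dx": 0,"dy": -0.001,"dz": 0.232},
  {"claw": 0,"dx": 0,"dy": -0.001,"dz": 0.232},
])

```text
invalid input
```

```bash
python3 -c "
from h import *
st();go(bw(.0903,-.0005,.094),YB)"
```

```text
t 1.77 tcp [0.5731 0.1313 0.2102] box [0.0903 0.0016 0.2102] yang 1.6761 F [-0.6  0.1  0.6] w 0.496 g 0.0 j6 -1.58
dx 0.0001 dy -0.0042 dz 0.2324 yaw 0.0011  rows>= 2
```

send_rows([
  {"claw": 0,"dx": 0,"dy": -0.0035,"dz": 0.08,"yaw": 0.001},
  {"claw": 0,"dx": 0,"dy": -0.0035,"dz": 0.15,"yaw": 0.001},
  {"claw": 0,"dx": 0,"dy": -0.0035,"dz": 0.2,"yaw": 0.001},
  {"claw": 0,"dx": 0,"dy": -0.0035,"dz": 0.232,"yaw": 0.001},
  {"claw": 0,"dx": 0,"dy": -0.0035,"dz": 0.232,"yaw": 0.001},
  {"claw": 0,"dx": 0,"dy": -0.0035,"dz": 0.232,"yaw": 0.001},
])

```text
time: 2.52
tool_pos: [0.5747, 0.1289, 0.0956]
tool_rot: [0.001, -0.051, 0.999, 0.0]
contact_force: [0.2, 0.7, 0.6]
gripper_width: 0.499
grasp_force: 0.0
```

```bash
python3 -c "
from h import *
st();go(bw(.0903,-.0005,.094),YB)"
```

```text
t 2.52 tcp [0.5747 0.1289 0.0956] box [ 0.0917 -0.001   0.0956] yang 1.6732 F [0.2 0.7 0.6] w 0.499 g 0.0 j6 -1.58
dx 0.0027 dy 0.0011 dz 0.0031 yaw -0.0008  rows>= 1
```

send_rows([
  {"claw": 1,"dx": 0.002,"dy": 0,"dz": 0,"yaw": 0},
  {"claw": 1,"dx": 0.002,"dy": 0,"dz": 0,"yaw": 0},
  {"claw": 1,"dx": 0.002,"dy": 0,"dz": 0,"yaw": 0},
  {"claw": 1,"dx": 0.002,"dy": 0,"dz": 0,"yaw": 0},
  {"claw": 1,"dx": 0.002,"dy": 0,"dz": 0,"yaw": 0},
])

```text
time: 3.15
tool_pos: [0.5742, 0.1286, 0.0957]
tool_rot: [0.002, -0.051, 0.999, 0.0]
contact_force: [1.9, 0.5, 5.9]
gripper_width: 0.255
grasp_force: 59.0
```

```bash
python3 -c "
from h import *
st();go(bw(.150,0,.095),YB);print(toolR()[1].round(3))"
```

```text
t 3.15 tcp [0.5742 0.1286 0.0957] box [ 0.0911 -0.0012  0.0957] yang 1.6729 F [1.9 0.5 5.9] w 0.255 g 59.0 j6 -1.58
dx -0.1177 dy 0.0026 dz 0.0017 yaw -0.0010  rows>= 1
[[-0.995 -0.102  0.003]
 [-0.102  0.995  0.   ]
 [-0.003  0.    -1.   ]]
```

send_rows([
  {"claw": 1,"dx": -0.03,"dy": 0,"dz": 0,"yaw": 0},
  {"claw": 1,"dx": -0.06,"dy": 0,"dz": 0,"yaw": 0},
  {"claw": 1,"dx": -0.09,"dy": 0,"dz": 0,"yaw": 0},
  {"claw": 1,"dx": -0.12,"dy": 0,"dz": 0,"yaw": 0},
  {"claw": 1,"dx": -0.12,"dy": 0,"dz": 0,"yaw": 0},
  {"claw": 1,"dx": -0.12,"dy": 0,"dz": 0,"yaw": 0},
])

```text
time: 3.9
tool_pos: [0.6322, 0.1346, 0.0935]
tool_rot: [-0.0, -0.051, 0.999, -0.0]
contact_force: [-0.1, -0.8, -0.2]
gripper_width: 0.257
grasp_force: 58.8
```

```bash
python3 -c "
from h import *
st();go(bw(.151,-.0012,.124),YB);go(bw(.1165,.0808,.124),YB);go(bw(.1165,.0808,.098),YB)
snap('side','s2',(190,80,420,290),3)"
```

```text
t 3.90 tcp [0.6322 0.1346 0.0935] box [ 0.1494 -0.0013  0.0935] yang 1.6730 F [-0.1 -0.8 -0.2] w 0.257 g 58.8 j6 -1.58
dx -0.0031 dy 0.0001 dz -0.0610 yaw -0.0010  rows>= 1
dx 0.0662 dy 0.1640 dz -0.0610 yaw -0.0010  rows>= 2
dx 0.0661 dy 0.1640 dz -0.0090 yaw -0.0010  rows>= 2
```

View pics/s2.png

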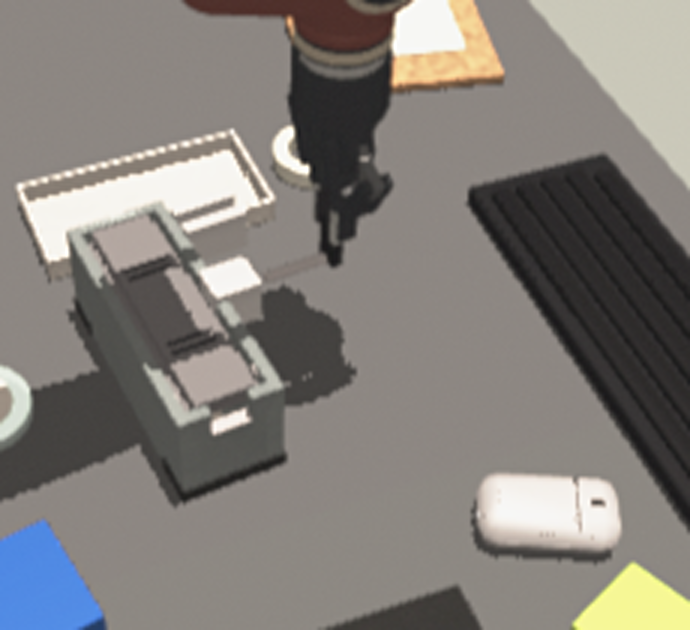

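The pin is out, level, and its tip is clear of the block. I'll lift it and carry it over the notch.

send_rows([
  {"claw": 1,"dx": 0,"dy": 0,"dz": -0.04,"yaw": 0},
  {"claw": 1,"dx": 0,"dy": 0,"dz": -0.065,"yaw": 0},
  {"claw": 1,"dx": 0.02,"dy": 0.05,"dz": -0.065,"yaw": -0.001},
  {"claw": 1,"dx": 0.05,"dy": 0.11,"dz": -0.065,"yaw": -0.001},
  {"claw": 1,"dx": 0.066,"dy": 0.164,"dz": -0.065,"yaw": -0.001},
  {"claw": 1,"dx": 0.066,"dy": 0.164,"dz": -0.065,"yaw": -0.001},
  {"claw": 1,"dx": 0.066,"dy": 0.164,"dz": -0.065,"yaw": -0.001},
  {"claw": 1,"dx": 0.066,"dy": 0.164,"dz": -0.065,"yaw": -0.001},
])

```text
time: 4.95
tool_pos: [0.5918, 0.212, 0.1271]
tool_rot: [0.0, -0.051, 0.999, -0.0]
contact_force: [1.0, 0.1, -0.5]
gripper_width: 0.255
grasp_force: 58.9
```

```bash
python3 -c "
from h import *
st();go(bw(.1165,.0808,.094),YB)
snap('top','t3',(160,180,290,280),6)"
```

```text
t 4.95 tcp [0.5918 0.212  0.1271] box [0.1173 0.0799 0.1271] yang 1.6734 F [ 1.   0.1 -0.5] w 0.255 g 58.9 j6 -1.45
dx 0.0017 dy 0.0018 dz 0.0661 yaw -0.0007  rows>= 1
```

View pics/t3.png

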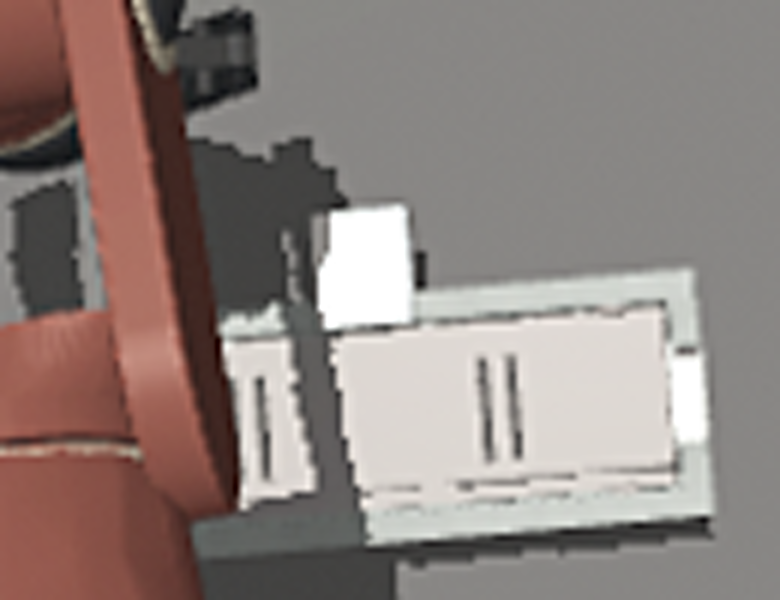

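The arm hides the notch in the top view. The relative move is accurate enough, so I'll lower gently while watching the force.

send_rows([
  {"claw": 1,"dx": 0.001,"dy": 0.001,"dz": 0.02,"yaw": 0},
  {"claw": 1,"dx": 0.001,"dy": 0.001,"dz": 0.035,"yaw": 0},
  {"claw": 1,"dx": 0.001,"dy": 0.001,"dz": 0.045,"yaw": 0},
  {"claw": 1,"dx": 0.001,"dy": 0.001,"dz": 0.053,"yaw": 0},
  {"claw": 1,"dx": 0.001,"dy": 0.001,"dz": 0.053,"yaw": 0},
  {"claw": 1,"dx": 0.001,"dy": 0.001,"dz": 0.053,"yaw": 0},
])

```text
time: 5.75
tool_pos: [0.5909, 0.2134, 0.1004]
tool_rot: [0.0, -0.052, 0.999, 0.0]
contact_force: [0.0, -0.0, -0.3]
gripper_width: 0.251
grasp_force: 58.9
```

```bash
python3 -c "
from h import *
st()"
```

```text
t 5.75 tcp [0.5909 0.2134 0.1004] box [0.1166 0.0813 0.1004] yang 1.6746 F [ 0.  -0.  -0.3] w 0.251 g 58.9 j6 -1.45
```

send_rows([
  {"claw": 1,"dx": 0,"dy": 0,"dz": 0.006,"yaw": 0},
  {"claw": 1,"dx": 0,"dy": 0,"dz": 0.01,"yaw": 0},
  {"claw": 1,"dx": 0,"dy": 0,"dz": 0.01,"yaw": 0},
  {"claw": 1,"dx": 0,"dy": 0,"dz": 0.01,"yaw": 0},
])

```text
time: 6.25
tool_pos: [0.591, 0.2133, 0.0954]
tool_rot: [0.0, -0.052, 0.999, 0.0]
contact_force: [0.7, -1.1, 2.0]
gripper_width: 0.251
grasp_force: 59.1
```

```bash
python3 -c "
from h import *
st()"
```

```text
t 6.25 tcp [0.591  0.2133 0.0954] box [0.1166 0.0813 0.0954] yang 1.6745 F [ 0.7 -1.1  2. ] w 0.251 g 59.1 j6 -1.45
```

send_rows([
  {"claw": 0.1,"dx": 0,"dy": 0,"dz": 0.002,"yaw": 0},
  {"claw": 0.1,"dx": 0,"dy": 0,"dz": 0.002,"yaw": 0},
  {"claw": 0.1,"dx": 0,"dy": 0,"dz": 0.002,"yaw": 0},
  {"claw": 0.1,"dx": 0,"dy": 0,"dz": -0.08,"yaw": 0},
  {"claw": 0.1,"dx": 0,"dy": 0,"dz": -0.16,"yaw": 0},
  {"claw": 0.1,"dx": 0,"dy": 0,"dz": -0.22,"yaw": 0},
  {"claw": 0,"dx": 0,"dy": -0.12,"dz": -0.22,"yaw": 0},
  {"claw": 0,"dx": 0,"dy": -0.24,"dz": -0.22,"yaw": 0},
  {"claw": 0,"dx": 0,"dy": -0.36,"dz": -0.22,"yaw": 0},
  {"claw": 0,"dx": 0,"dy": -0.48,"dz": -0.22,"yaw": 0},
  {"claw": 0,"dx": 0,"dy": -0.6,"dz": -0.22,"yaw": 0},
  {"claw": 0,"dx": 0,"dy": -0.6,"dz": -0.22,"yaw": 0},
])

```text
time: 7.75
tool_pos: [0.6217, -0.089, 0.205]
tool_rot: [-0.0, -0.049, 0.999, -0.0]
contact_force: [1.0, 0.3, 0.5]
gripper_width: 0.504
grasp_force: 0.0
```

Run:
```python
from h import *
st()
manip.grab_frame('top')
snap('top','t4'); im=np.load('pics/t4.npy')
a=cv2.resize(im[195:285,155:288],None,fx=4,fy=4,interpolation=cv2.INTER_CUBIC)
b=cv2.resize(im[180:305,335:465],None,fx=2.88,fy=2.88,interpolation=cv2.INTER_CUBIC)[:,:260]
b=cv2.resize(im[180:305,360:445],None,fx=3,fy=2.88,interpolation=cv2.INTER_CUBIC)
cv2.imwrite('pics/t4c.png',np.hstack([a,b[:360]]));print(a.shape,b.shape)
```

```text
t 7.75 tcp [ 0.6217 -0.089   0.205 ] box [ 0.1159 -0.2226  0.205 ] yang 1.6689 F [1.  0.3 0.5] w 0.504 g 0.0 j6 -1.93
(360, 532, 3) (360, 255, 3)
```

View pics/t4c.png

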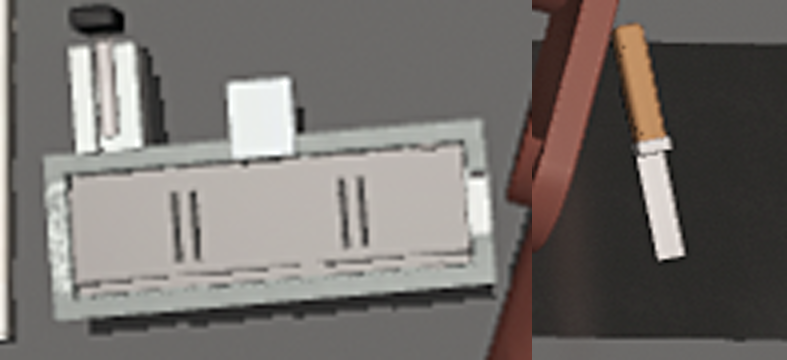

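The pin lies in the notch, centred. The lever is unmoved, handle end at (626,26) and tip at (672,258) in the crop. Next I'll work out the lever grasp.

Run:
```python
from h import *
L=lambda x,y,z:px2w('top',*crop2px(x,y,4.6,335,180),z)
e=L(262,43,.025)[:2]; t=L(329.5,413,.007)[:2]; f=L(301,245,.007)[:2]
d=t-e; print(e,t,np.linalg.norm(d)); a=np.arctan2(d[1],d[0]); u=d/np.linalg.norm(d); print('yaw',a,'blade start',(f-t)@u)
g=(e+t)/2-.045*u; print('grasp',g)
go(np.r_[g,.10],a-np.pi/2); go(np.r_[g,.006],a-np.pi/2)
```

```text
[ 0.6311 -0.2603] [ 0.4468 -0.2994] 0.18840196389634586
yaw -2.9325382424721287 blade start -0.08549459712034571
grasp [ 0.58297024 -0.27051093]
dx 0.1147 dy -0.3606 dz 0.2096 yaw -0.0711  rows>= 4
dx 0.1146 dy -0.3608 dz 0.3976 yaw -0.0711  rows>= 5
```

send_rows([
  {"claw": 0,"dx": 0.03,"dy": -0.09,"dz": 0.05,"yaw": -0.035},
  {"claw": 0,"dx": 0.06,"dy": -0.18,"dz": 0.1,"yaw": -0.071},
  {"claw": 0,"dx": 0.09,"dy": -0.27,"dz": 0.15,"yaw": -0.071},
  {"claw": 0,"dx": 0.1147,"dy": -0.3605,"dz": 0.21,"yaw": -0.071},
  {"claw": 0,"dx": 0.1147,"dy": -0.3605,"dz": 0.21,"yaw": -0.071},
  {"claw": 0,"dx": 0.1147,"dy": -0.3605,"dz": 0.21,"yaw": -0.071},
  {"claw": 0,"dx": 0.1147,"dy": -0.3605,"dz": 0.21,"yaw": -0.071},
])

```text
time: 8.72
tool_pos: [0.5847, -0.2689, 0.1016]
tool_rot: [0.001, -0.106, 0.994, -0.001]
contact_force: [0.9, 0.4, 0.1]
gripper_width: 0.499
grasp_force: 0.0
```

Run:
```python
from h import *
st(); go([.583,-.2705,.006],-2.9325-np.pi/2)
snap('side','s5',(220,240,450,420),3.2)
```

```text
t 8.72 tcp [ 0.5847 -0.2689  0.1016] box [ 0.0604 -0.3977  0.1016] yang 1.7834 F [0.9 0.4 0.1] w 0.499 g 0.0 j6 -2.33
dx 0.0043 dy -0.0022 dz 0.1912 yaw 0.0024  rows>= 2
```

View pics/s5.png

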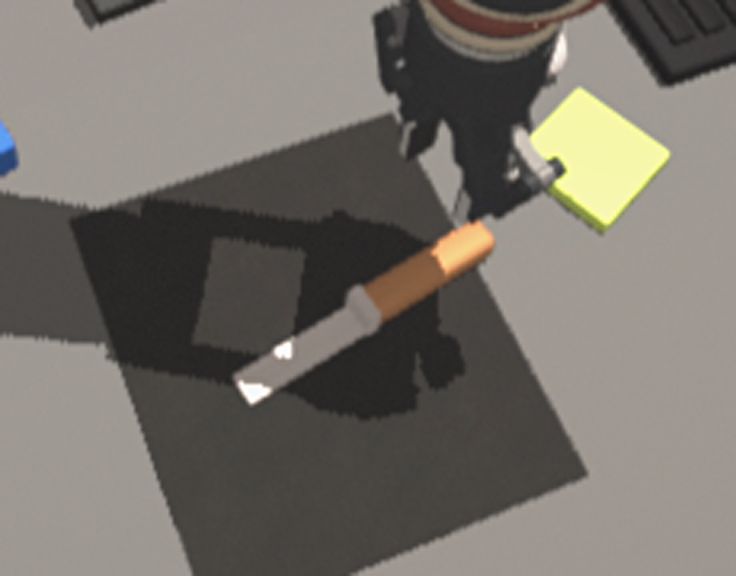

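The gripper is above the handle, at about (420,265) in the crop. Descend.

send_rows([
  {"claw": 0,"dx": 0.003,"dy": -0.002,"dz": 0.07,"yaw": 0.002},
  {"claw": 0,"dx": 0.003,"dy": -0.002,"dz": 0.12,"yaw": 0.002},
  {"claw": 0,"dx": 0.003,"dy": -0.002,"dz": 0.16,"yaw": 0.002},
  {"claw": 0,"dx": 0.003,"dy": -0.002,"dz": 0.189,"yaw": 0.002},
  {"claw": 0,"dx": 0.003,"dy": -0.002,"dz": 0.189,"yaw": 0.002},
  {"claw": 0,"dx": 0.003,"dy": -0.002,"dz": 0.189,"yaw": 0.002},
  {"claw": 0,"dx": 0.003,"dy": -0.002,"dz": 0.189,"yaw": 0.002},
])

```text
time: 9.65
tool_pos: [0.583, -0.2722, 0.0069]
tool_rot: [0.001, -0.103, 0.995, -0.001]
contact_force: [-0.6, 0.6, -0.1]
gripper_width: 0.501
grasp_force: 0.0
```

Run:
```python
from h import *
st(); go([.583,-.2705,.007],-2.9325-np.pi/2)
print(px2w('side',252/3.2+220,392/3.2+240,.007))
```

```text
t 9.65 tcp [ 0.583  -0.2722  0.0069] box [ 0.0584 -0.4008  0.0069] yang 1.7779 F [-0.6  0.6 -0.1] w 0.501 g 0.0 j6 -2.33
dx -0.0008 dy 0.0033 dz -0.0002 yaw -0.0013  rows>= 1
[ 0.4543 -0.3039  0.007 ]
```

Close, then lift.

send_rows([
  {"claw": 1,"dx": 0,"dy": 0.002,"dz": 0,"yaw": 0},
  {"claw": 1,"dx": 0,"dy": 0.002,"dz": 0,"yaw": 0},
  {"claw": 1,"dx": 0,"dy": 0.002,"dz": 0,"yaw": 0},
  {"claw": 1,"dx": 0,"dy": 0.002,"dz": 0,"yaw": 0},
  {"claw": 1,"dx": 0,"dy": 0.002,"dz": 0,"yaw": 0},
  {"claw": 1,"dx": 0,"dy": 0.002,"dz": 0,"yaw": 0},
])

```text
time: 10.4
tool_pos: [0.5819, -0.2706, 0.0056]
tool_rot: [-0.0, -0.103, 0.995, 0.0]
contact_force: [0.3, 0.2, -0.3]
gripper_width: 0.004
grasp_force: 0.0
```

Run:
```python
from h import *
st(); 
go(bw(0,-.29,.12),TH)
```

```text
t 10.40 tcp [ 0.5819 -0.2706  0.0056] box [ 0.0575 -0.3991  0.0056] yang 1.7779 F [ 0.3  0.2 -0.3] w 0.004 g 0.0 j6 -2.33
dx 0.0918 dy 0.2290 dz -0.2289 yaw -0.9782  rows>= 8
```

It closed on nothing, so the lever isn't between the fingers. Retreat upward and look.

send_rows([
  {"claw": 1,"dx": 0,"dy": 0,"dz": -0.1,"yaw": 0},
  {"claw": 0,"dx": 0,"dy": 0,"dz": -0.2,"yaw": 0},
  {"claw": 0,"dx": 0,"dy": 0.12,"dz": -0.3,"yaw": 0},
  {"claw": 0,"dx": 0,"dy": 0.24,"dz": -0.3,"yaw": 0},
  {"claw": 0,"dx": 0,"dy": 0.36,"dz": -0.3,"yaw": 0},
  {"claw": 0,"dx": 0,"dy": 0.36,"dz": -0.3,"yaw": 0},
  {"claw": 0,"dx": 0,"dy": 0.36,"dz": -0.3,"yaw": 0},
])

```text
time: 11.28
tool_pos: [0.545, -0.0944, 0.1557]
tool_rot: [0.0, -0.104, 0.995, -0.0]
contact_force: [1.1, 0.4, -0.8]
gripper_width: 0.497
grasp_force: 0.0
```

Run:
```python
from h import *
st(); snap('top','t6',(335,180,465,305),4.6)
```

```text
t 11.28 tcp [ 0.545  -0.0944  0.1557] box [ 0.039  -0.22    0.1557] yang 1.7791 F [ 1.1  0.4 -0.8] w 0.497 g 0.0 j6 -2.08
```

View pics/t6.png

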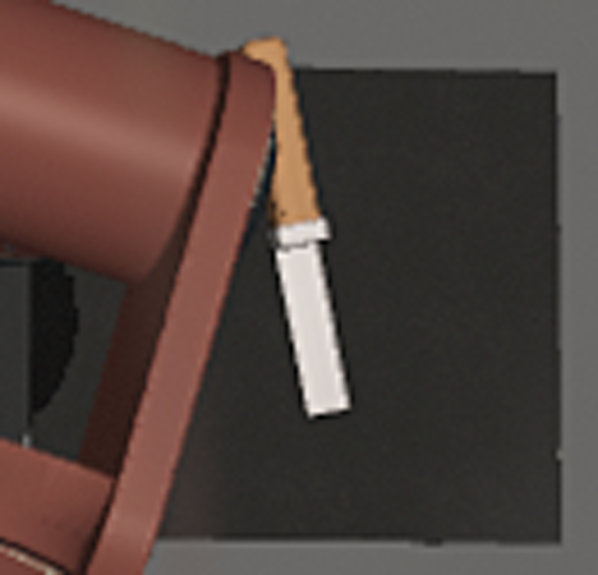

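```bash
python3 - <<'E'
from h import *
print(px2w('side',371.6,312.5,.020), px2w('side',298.8,362.5,.007), w2px('side',[.6311,-.2603,.02]),w2px('side',[.4468,-.2994,.007]))
print('finger proj at s5', w2px('side',[.5847,-.2689,.1016]), (w2px('side',[.5847,-.2689,.1016])-[220,240])*3.2)
for p in([.5847,-.2689,.12],[.59,-.243,.1016],[.579,-.294,.1016]): print((w2px('side',p)-[220,240])*3.2)
# box from side: corners of rim in s0 (x1.4)
for u,v in((397,290),(351,312),(301,222)): print(px2w('side',u/1.4,v/1.4,.094))
print(bw(.044,-.118,.094),bw(-.044,-.118,.094),bw(-.044,.118,.094))
E
python3 - <<'E'
import numpy as np,cv2
import sys; sys.path.insert(0,'.')
from h import *
snap('side','s6',(220,240,450,420),3.2)
E
```

```text
[ 0.634  -0.2628  0.02  ] [ 0.4544 -0.3039  0.007 ] [369.8 311.9] [294.3 361.7]
finger proj at s5 [356.7 303.1] [437.44 201.92]
[441.6  186.56]
[426.24 163.52]
[448.   240.96]
[0.5404 0.0128 0.094 ]
[ 0.4559 -0.005   0.094 ]
[0.435  0.2232 0.094 ]
[0.53937831 0.00758853 0.094     ] [ 0.45185105 -0.00152073  0.094     ] [0.42742169 0.23321147 0.094     ]
```

View pics/s6.png

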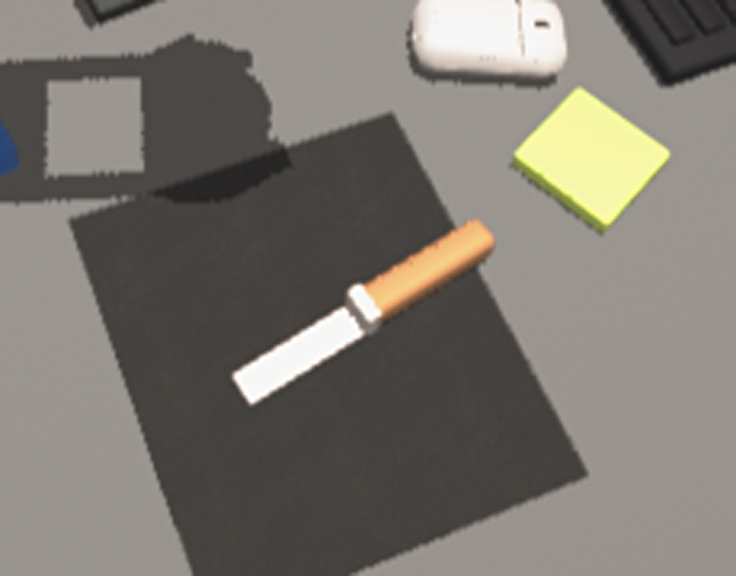

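Run:
```python
from h import *
print(w2px('side',[.6322,.1346,.0935]),'seen 301.7 167.3')
print(w2px('side',[.573,.1315,.2102]),'s1')
im=np.load('pics/s5.npy').astype(int); im0=np.load('pics/s6.npy').astype(int)
g=np.abs(im-im0).sum(2); b=im.sum(2)
# ascii of s5 around gripper: '#' very dark & changed, '+' changed dim, 'o' handle colour
for v in range(262,322,2):
    r=''
    for u in range(330,412,1):
        B,G,R=im[v,u]
        r+= 'o' if R-B>50 else '#' if b[v,u]<75 else '+' if g[v,u]>60 and b[v,u]<200 else 'w' if g[v,u]>60 else '.'
    print(v,r)
```

```text
[300.9 162.9] seen 301.7 167.3
[279.  132.7] s1
262 ........w++++++++++++++++++++++++++++++++++++++++++++++++++++w....................
264 ........w++++++++++++++++++++++++++++++++++++++++++++++++++++.....................
266 .........w+++++++++++++++++++++++++++++++++++++++++++++++++.......................
268 ..........w+++++++++++++++++++++++++++++++++++++++++++++++w..........oooo.........
270 ..............w++++++++++++++++++++++++++++++++++++++++++w.........ooooooooo......
272 ...............w++++++++++++++++++++++++++++++++++++++++w........oooooooooooooo...
274 ..............w++++++++++++++++++++++++++++++++++++++++w.......ooooooooooooooooooo
276 ...............w+++++++++++++++++++++++++++++++++++++++w.....ooooooooooooooooooooo
278 ...............w+www+++++++www++++++++++++++++++++++w++ww..ooooooooooooooooooooooo
280 ...............+www+++++++w...w+++++++++++++++++++w...wwwooooooooooooooooooooooooo
282 .................w++++++++w....w+++++++++++++++++w.wwww.oooooooooooooooooooooooooo
284 ...............ww.+++++++w.....w++++++++++++++++++wwwwwwoooooooooooooooooooooooooo
286 ....
[... 857 characters left out ...]
oooo
306 ...............................wwwww++++++++++++ww....................oooooooooooo
308 +...............................wwwww++ww...www..........................ooooooooo
310 +++++++++++.+.....................ooooooo...................................ooooo.
312 +++++++++++++++++.............ooooooooooooo.......................................
314 ++++++++++++++++++++.......ooooooooooooooooo......................................
316 +++++++++++++++++++++++++woooooooooooooooooo......................................
318 ++++++++++++++++++++++woooooooooooooooooooo.......................................
320 ++++++++++++++++++wwooooooooooooooooooooo.........................................
```

Run:
```python
from h import *
def ph(a,b,box):
    x0,y0,x1,y1=box; f=lambda n:cv2.cvtColor(np.load(f'pics/{n}.npy')[y0:y1,x0:x1],cv2.COLOR_BGR2GRAY).astype(np.float32)
    return cv2.phaseCorrelate(f(a),f(b)),np.abs(f(a)-f(b)).max()
print(ph('s0','s6',(290,305,385,372)),ph('t0','t6',(398,215,415,275)),ph('t0','t4',(385,185,415,275)))
for p in([.583,-.2705,.025],[.632,-.2615,.025],[.628,-.2615,.003],[.583,-.2705,.006]): print(w2px('side',p),w2px('top',p))
t6=np.load('pics/t6.npy').astype(int); s6=np.load('pics/s6.npy').astype(int)
for n,i in(('t',t6),('s',s6)):
    m=(i[:,:,2]-i[:,:,0]>40); m[:170]=0; m[:, :330]=0 if n=='t' else m[:,:330]
    v,u=np.nonzero(m); print(n,len(u),u.min(),u.max(),v.min(),v.max(),u.mean(),v.mean())
    if n=='s': 
        k=(u>320)&(u<380)&(v>300)&(v<345); print(u[k].mean(),v[k].mean(),k.sum())
t0=np.load('pics/t0.npy').astype(int); m=(t0[:,:,2]-t0[:,:,0]>40);m[:185]=0;m[240:]=0;m[:,:380]=0;m[:,420:]=0
v,u=np.nonzero(m);print('t0 handle',u.mean(),v.mean(),len(u)); print(px2w('top',u.mean(),v.mean(),.022))
m=(s6[:,:,2]-s6[:,:,0]>40); m[:300]=0;m[345:]=0;m[:,:320]=0;m[:,380:]=0
v,u=np.nonzero(m);print(px2w('side',u.mean(),v.mean(),.016))
print(manip.state()['joint_pos'])
```

```text
(((-0.04830821498685367, -0.028541828723191998), 0.985141502900256), np.float32(35.0)) (((0.006053957543054267, -0.0009353854454126065), 0.9925095507392176), np.float32(4.0)) (((-0.03969325749809194, 0.03499473580328072), 0.9955011065800985), np.float32(28.0))
[351.5 322.5] [395.9 209.8]
[370.8 311.1] [392.1 188.6]
[367.6 316.7] [389.8 191.5]
[350.4 326.7] [393.9 210.5]
t 6009 330 404 173 414 355.66000998502244 255.52621068397403
s 5870 0 543 170 364 148.98432708688244 293.4281090289608
354.0090909090909 323.16 550
t0 handle 395.4752475247525 208.0742574257426 404
[ 0.5873 -0.2702  0.022 ]
[ 0.5902 -0.2701  0.016 ]
[-3.07758078e-01 -7.81078307e-02  1.83485081e+00 -4.86035366e-04
  1.38464573e+00 -2.08462383e+00]
```

send_rows([
  {"claw": 1,"dx": 0,"dy": 0,"dz": 0.1,"yaw": 0},
  {"claw": 1,"dx": 0,"dy": 0,"dz": 0.2,"yaw": 0},
  {"claw": 1,"dx": 0,"dy": 0,"dz": 0.23,"yaw": 0},
  {"claw": 1,"dx": 0,"dy": 0,"dz": 0.23,"yaw": 0},
  {"claw": 1,"dx": 0,"dy": 0,"dz": 0.23,"yaw": 0},
  {"claw": 1,"dx": 0,"dy": 0,"dz": 0.23,"yaw": 0},
])

```text
time: 12.12
tool_pos: [0.5466, -0.0951, 0.043]
tool_rot: [0.002, -0.103, 0.995, -0.001]
contact_force: [-0.8, 0.2, -0.2]
gripper_width: -0.002
grasp_force: 0.0
```

Run:
```python
from h import *
st(); snap('side','s7'); im=np.load('pics/s7.npy').copy()
p=manip.state()['tool_pos']; c=w2px('side',p); x0,y0=int(c[0])-60,int(c[1])-60
a=cv2.resize(im[y0:y0+110,x0:x0+130],None,fx=5,fy=5,interpolation=cv2.INTER_CUBIC)
for dz in(0,.02,.04):
    q=(w2px('side',p+[0,0,dz])-[x0,y0])*5; cv2.circle(a,tuple(int(t) for t in q),4,(0,0,255) if dz==0 else (0,255,255),1); print(q)
q=(w2px('side',[p[0],p[1],0])-[x0,y0])*5; cv2.circle(a,tuple(int(t) for t in q),4,(255,0,0),1)
cv2.imwrite('pics/s7c.png',a)
```

```text
t 12.12 tcp [ 0.5466 -0.0951  0.043 ] box [ 0.0406 -0.2209  0.043 ] yang 1.7779 F [-0.8  0.2 -0.2] w -0.002 g 0.0 j6 -2.08
[304.  304.5]
[306.  278.5]
[307.5 251.5]
```

View pics/s7c.png

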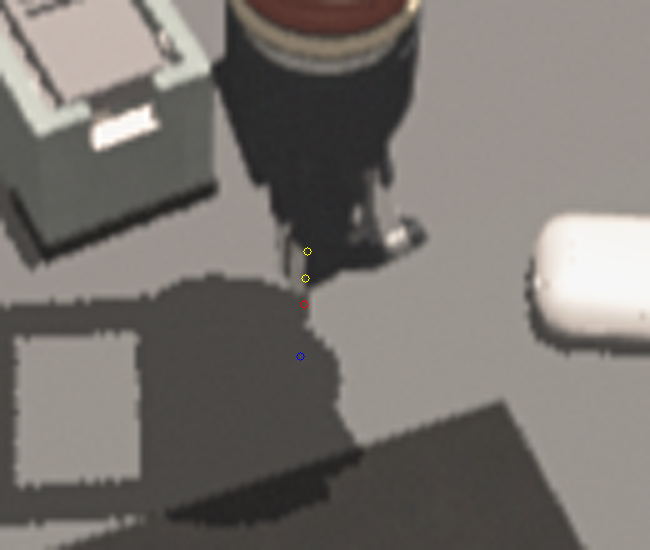

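The closed fingertips show near (305,292), about 10 mm above the predicted (304,304). I'll probe the bare bench slowly to check the height reading.

send_rows([
  {"claw": 1,"dx": 0,"dy": 0,"dz": 0.03,"yaw": 0},
  {"claw": 1,"dx": 0,"dy": 0,"dz": 0.05,"yaw": 0},
  {"claw": 1,"dx": 0,"dy": 0,"dz": 0.06,"yaw": 0},
  {"claw": 1,"dx": 0,"dy": 0,"dz": 0.066,"yaw": 0},
  {"claw": 1,"dx": 0,"dy": 0,"dz": 0.07,"yaw": 0},
  {"claw": 1,"dx": 0,"dy": 0,"dz": 0.07,"yaw": 0},
  {"claw": 1,"dx": 0,"dy": 0,"dz": 0.07,"yaw": 0},
])

```text
time: 13.05
tool_pos: [0.5452, -0.0946, 0.006]
tool_rot: [0.0, -0.103, 0.995, -0.0]
contact_force: [0.0, -0.7, 0.5]
gripper_width: 0.001
grasp_force: 0.0
```

send_rows([
  {"claw": 1,"dx": 0,"dy": 0,"dz": 0.004,"yaw": 0},
  {"claw": 1,"dx": 0,"dy": 0,"dz": 0.008,"yaw": 0},
  {"claw": 1,"dx": 0,"dy": 0,"dz": 0.008,"yaw": 0},
])

```text
time: 13.42
tool_pos: [0.5446, -0.0944, 0.0013]
tool_rot: [-0.0, -0.103, 0.995, 0.0]
contact_force: [-0.5, -1.2, -0.2]
gripper_width: -0.001
grasp_force: 0.0
```

send_rows([
  {"claw": 1,"dx": 0,"dy": 0,"dz": 0.003,"yaw": 0},
  {"claw": 1,"dx": 0,"dy": 0,"dz": 0.006,"yaw": 0},
  {"claw": 1,"dx": 0,"dy": 0,"dz": 0.006,"yaw": 0},
])

```text
time: 13.8
tool_pos: [0.5447, -0.0944, -0.0016]
tool_rot: [-0.0, -0.103, 0.995, 0.0]
contact_force: [-0.2, -0.3, -1.2]
gripper_width: 0.002
grasp_force: 0.0
```

send_rows([
  {"claw": 1,"dx": 0,"dy": 0,"dz": 0.003,"yaw": 0},
  {"claw": 1,"dx": 0,"dy": 0,"dz": 0.006,"yaw": 0},
  {"claw": 1,"dx": 0,"dy": 0,"dz": 0.006,"yaw": 0},
])

```text
time: 14.18
tool_pos: [0.5447, -0.0944, -0.0046]
tool_rot: [-0.0, -0.103, 0.995, 0.0]
contact_force: [0.4, 0.4, 0.1]
gripper_width: 0.003
grasp_force: 0.0
```

send_rows([
  {"claw": 1,"dx": 0,"dy": 0,"dz": 0.003,"yaw": 0},
  {"claw": 1,"dx": 0,"dy": 0,"dz": 0.006,"yaw": 0},
  {"claw": 1,"dx": 0,"dy": 0,"dz": 0.006,"yaw": 0},
])

```text
time: 14.55
tool_pos: [0.5447, -0.0944, -0.0076]
tool_rot: [-0.0, -0.103, 0.995, 0.0]
contact_force: [0.1, 0.0, 0.3]
gripper_width: -0.002
grasp_force: 0.0
```

send_rows([
  {"claw": 1,"dx": 0,"dy": 0,"dz": 0.003,"yaw": 0},
  {"claw": 1,"dx": 0,"dy": 0,"dz": 0.006,"yaw": 0},
  {"claw": 1,"dx": 0,"dy": 0,"dz": 0.006,"yaw": 0},
])

```text
time: 14.92
tool_pos: [0.5447, -0.0944, -0.0106]
tool_rot: [-0.0, -0.103, 0.995, 0.0]
contact_force: [0.2, -0.6, -0.2]
gripper_width: 0.0
grasp_force: 0.0
```

send_rows([
  {"claw": 1,"dx": 0,"dy": 0,"dz": 0.002,"yaw": 0},
  {"claw": 1,"dx": 0,"dy": 0,"dz": 0.004,"yaw": 0},
  {"claw": 1,"dx": 0,"dy": 0,"dz": 0.004,"yaw": 0},
])

```text
time: 15.3
tool_pos: [0.5448, -0.0944, -0.0125]
tool_rot: [-0.0, -0.103, 0.995, 0.0]
contact_force: [-0.0, -0.1, -0.0]
gripper_width: -0.002
grasp_force: 0.0
```

send_rows([
  {"claw": 1,"dx": 0,"dy": 0,"dz": 0.004,"yaw": 0},
  {"claw": 1,"dx": 0,"dy": 0,"dz": 0.008,"yaw": 0},
  {"claw": 1,"dx": 0,"dy": 0,"dz": 0.008,"yaw": 0},
])

```text
time: 15.68
tool_pos: [0.5446, -0.0944, -0.0167]
tool_rot: [-0.0, -0.103, 0.995, 0.0]
contact_force: [0.4, 0.3, 0.5]
gripper_width: -0.001
grasp_force: 0.0
```

send_rows([
  {"claw": 1,"dx": 0,"dy": 0,"dz": 0.002,"yaw": 0},
  {"claw": 1,"dx": 0,"dy": 0,"dz": 0.004,"yaw": 0},
  {"claw": 1,"dx": 0,"dy": 0,"dz": 0.004,"yaw": 0},
])

```text
time: 16.05
tool_pos: [0.5448, -0.0945, -0.0185]
tool_rot: [-0.0, -0.103, 0.995, 0.0]
contact_force: [0.3, -0.9, 0.0]
gripper_width: -0.001
grasp_force: 0.0
```

send_rows([
  {"claw": 1,"dx": 0,"dy": 0,"dz": 0.002,"yaw": 0},
  {"claw": 1,"dx": 0,"dy": 0,"dz": 0.004,"yaw": 0},
  {"claw": 1,"dx": 0,"dy": 0,"dz": 0.004,"yaw": 0},
])

```text
time: 16.42
tool_pos: [0.5448, -0.0944, -0.0205]
tool_rot: [-0.0, -0.103, 0.995, 0.0]
contact_force: [-0.2, 0.3, 0.1]
gripper_width: 0.001
grasp_force: 0.0
```

Run:
```python
from h import *
st(); snap('side','s8'); 
for f,z in(('s7',.043),('s8',-.0205)):
    im=np.load(f'pics/{f}.npy').astype(int).sum(2)//3
    c=w2px('side',[.5448,-.0944,z]); c0=w2px('side',[.5448,-.0944,0]); u=int(round(c[0])); print(f,c,c0)
    for v in range(int(c0[1])-34,int(c0[1])+16): print(v,' '.join('%3d'%t for t in im[v,u-9:u+18]))
```

```text
t 16.43 tcp [ 0.5448 -0.0944 -0.0205] box [ 0.0388 -0.22   -0.0205] yang 1.7780 F [-0.2  0.3  0.1] w 0.001 g 0.0 j6 -2.08
s7 [302.1 255.8] [301.4 266.4]
232 104 112  96  49  43  43  44  41  42  44  43  42  44  44  42  43  43  43  44  46  46  48  63  91 132 107  94
233 139 144 118  53  41  45  43  44  43  43  42  45  43  44  43  42  43  43  43  44  46  48  64  92 139 136 128
234 148 147 130  57  40  43  43  43  43  44  44  43  43  44  42  44  43  43  43  43  46  47  65  92 138 140 141
235 148 149 139  60  39  42  43  44  42  44  43  43  43  43  43  43  42  42  42  47  59  54  67  92 138 139 139
236 148 149 141  62  40  42  43  42  43  44  44  44  44  43  41  41  43  42  43  60  98  76  68  91 138 140 139
237 147 148 141  84  47  41  44  43  43  42  43  43  44  45  44  44  44  44  44  75 129  89  68  88 136 139 138
238 148 147 145 120  66  44  46  45  44  44  43  44  43  43  44  43  43  43  47  82 130  84  68  79 117 138 140
239 147 148 149 140  87  60  68  53  44  43  43  44  44  45  44  43  43  44  47  70 103  73  66  72 102 137 139
240 148 148 149 144 111  96 100  58  42  42  44  43
[... 9583 characters left out ...]
 147 149 148 147 147 148 148
276  73  72  73  71  72  72  72  72  71  72  70  71  71  72  71  71  72  71  70  91 145 150 147 147 147 147 147
277  72  71  72  71  72  71  72  72  71  72  72  73  72  72  71  72  72  72  71  82 123 148 149 148 148 147 147
278  72  72  71  72  72  71  72  72  71  71  71  72  71  72  72  72  72  72  70  72  95 145 147 148 147 147 147
279  71  71  72  71  72  72  73  71  72  71  72  71  72  72  72  72  72  72  71  71  83 117 125 148 148 147 147
280  71  71  71  72  72  71  72  71  72  71  71  71  71  72  71  71  72  71  71  71  70  76  94 145 149 148 149
281  71  71  71  72  71  71  73  71  72  71  71  72  72  71  72  73  73  71  71  72  71  71  81 124 150 148 149
```

The tip lies about 16–20 mm higher than the reading says, which fits the missed grasp. I'll go on down until it touches.

send_rows([
  {"claw": 1,"dx": 0,"dy": 0,"dz": 0.002,"yaw": 0},
  {"claw": 1,"dx": 0,"dy": 0,"dz": 0.003,"yaw": 0},
  {"claw": 1,"dx": 0,"dy": 0,"dz": 0.003,"yaw": 0},
])

```text
time: 16.85
tool_pos: [0.545, -0.0945, -0.0212]
tool_rot: [-0.0, -0.103, 0.995, 0.0]
contact_force: [-1.5, 0.3, 6.6]
gripper_width: -0.001
grasp_force: 2.7
```

send_rows([
  {"claw": 1,"dx": 0,"dy": 0,"dz": 0.002,"yaw": 0},
  {"claw": 1,"dx": 0,"dy": 0,"dz": 0.003,"yaw": 0},
  {"claw": 1,"dx": 0,"dy": 0,"dz": 0.003,"yaw": 0},
])

```text
time: 17.23
tool_pos: [0.545, -0.0946, -0.0212]
tool_rot: [-0.001, -0.104, 0.995, 0.0]
contact_force: [-8.0, 2.4, 16.3]
gripper_width: 0.001
grasp_force: 7.6
```

send_rows([
  {"claw": 1,"dx": 0,"dy": 0,"dz": 0.002,"yaw": 0},
  {"claw": 1,"dx": 0,"dy": 0,"dz": 0.003,"yaw": 0},
  {"claw": 1,"dx": 0,"dy": 0,"dz": 0.003,"yaw": 0},
])

```text
time: 17.6
tool_pos: [0.5451, -0.0946, -0.0213]
tool_rot: [-0.001, -0.104, 0.995, 0.0]
contact_force: [-13.3, 3.0, 24.9]
gripper_width: -0.0
grasp_force: 12.5
```

Contact is at reading -0.0212, so the true tip height is the reading plus 0.021. I'll redo the grasp with that offset.

Run:
```python
from h import *
st(); go([.583,-.2705,.075],-2.9325-np.pi/2); go([.583,-.2705,-.0135],-2.9325-np.pi/2)
```

```text
t 17.60 tcp [ 0.5451 -0.0946 -0.0213] box [ 0.0391 -0.2202 -0.0213] yang 1.7784 F [-13.3   3.   24.9] w -0.000 g 12.5 j6 -2.08
dx -0.0013 dy -0.3598 dz -0.1928 yaw -0.0010  rows>= 4
dx -0.0017 dy -0.3599 dz -0.0158 yaw -0.0010  rows>= 3
```

send_rows([
  {"claw": 1,"dx": 0,"dy": 0,"dz": -0.1,"yaw": 0},
  {"claw": 0,"dx": 0,"dy": -0.05,"dz": -0.2,"yaw": 0},
  {"claw": 0,"dx": 0,"dy": -0.15,"dz": -0.2,"yaw": 0},
  {"claw": 0,"dx": -0.001,"dy": -0.25,"dz": -0.2,"yaw": 0},
  {"claw": 0,"dx": -0.001,"dy": -0.36,"dz": -0.2,"yaw": 0},
  {"claw": 0,"dx": -0.001,"dy": -0.36,"dz": -0.2,"yaw": 0},
  {"claw": 0,"dx": -0.001,"dy": -0.36,"dz": -0.2,"yaw": 0},
  {"claw": 0,"dx": -0.001,"dy": -0.36,"dz": -0.2,"yaw": 0},
])

```text
time: 18.6
tool_pos: [0.5821, -0.2692, 0.0748]
tool_rot: [-0.0, -0.104, 0.995, 0.0]
contact_force: [-1.4, -0.5, 0.5]
gripper_width: 0.499
grasp_force: 0.0
```

Run:
```python
from h import *
st(); go([.583,-.2705,-.0135],-2.9325-np.pi/2)
```

```text
t 18.60 tcp [ 0.5821 -0.2692  0.0748] box [ 0.0578 -0.3977  0.0748] yang 1.7793 F [-1.4 -0.5  0.5] w 0.499 g 0.0 j6 -2.33
dx -0.0013 dy -0.0031 dz 0.1765 yaw -0.0004  rows>= 2
```

send_rows([
  {"claw": 0,"dx": -0.001,"dy": -0.002,"dz": 0.08,"yaw": 0},
  {"claw": 0,"dx": -0.001,"dy": -0.002,"dz": 0.12,"yaw": 0},
  {"claw": 0,"dx": -0.001,"dy": -0.002,"dz": 0.15,"yaw": 0},
  {"claw": 0,"dx": -0.001,"dy": -0.002,"dz": 0.17,"yaw": 0},
  {"claw": 0,"dx": -0.001,"dy": -0.002,"dz": 0.176,"yaw": 0},
  {"claw": 0,"dx": -0.001,"dy": -0.002,"dz": 0.176,"yaw": 0},
  {"claw": 1,"dx": -0.001,"dy": -0.002,"dz": 0.176,"yaw": 0},
  {"claw": 1,"dx": -0.001,"dy": -0.002,"dz": 0.176,"yaw": 0},
  {"claw": 1,"dx": -0.001,"dy": -0.002,"dz": 0.176,"yaw": 0},
  {"claw": 1,"dx": -0.001,"dy": -0.002,"dz": 0.176,"yaw": 0},
  {"claw": 1,"dx": -0.001,"dy": -0.002,"dz": 0.176,"yaw": 0},
  {"claw": 1,"dx": -0.001,"dy": -0.002,"dz": 0.176,"yaw": 0},
])

```text
time: 20.1
tool_pos: [0.584, -0.272, -0.0116]
tool_rot: [0.001, -0.103, 0.995, -0.001]
contact_force: [0.4, -0.5, 6.2]
gripper_width: 0.242
grasp_force: 62.5
```

Run:
```python
from h import *
st(); go(bw(0,-.295,.085),TH)
```

```text
t 20.10 tcp [ 0.584  -0.272  -0.0116] box [ 0.0594 -0.4007 -0.0116] yang 1.7780 F [ 0.4 -0.5  6.2] w 0.242 g 62.5 j6 -2.33
dx 0.0961 dy 0.2223 dz -0.1937 yaw -0.9782  rows>= 8
```

send_rows([
  {"claw": 1,"dx": 0,"dy": 0,"dz": -0.05,"yaw": 0},
  {"claw": 1,"dx": 0,"dy": 0,"dz": -0.12,"yaw": 0},
  {"claw": 1,"dx": 0,"dy": 0,"dz": -0.2,"yaw": 0.05},
  {"claw": 1,"dx": 0.03,"dy": 0,"dz": -0.27,"yaw": 0.15},
  {"claw": 1,"dx": 0.06,"dy": 0.03,"dz": -0.27,"yaw": 0.25},
  {"claw": 1,"dx": 0.09,"dy": 0.05,"dz": -0.27,"yaw": 0.35},
  {"claw": 1,"dx": 0.11,"dy": 0.05,"dz": -0.27,"yaw": 0.45},
  {"claw": 1,"dx": 0.11,"dy": 0.05,"dz": -0.27,"yaw": 0.55},
  {"claw": 1,"dx": 0.11,"dy": 0.05,"dz": -0.27,"yaw": 0.6},
  {"claw": 1,"dx": 0.11,"dy": 0.05,"dz": -0.27,"yaw": 0.6},
])

```text
time: 21.35
tool_pos: [0.5234, -0.2578, 0.121]
tool_rot: [-0.001, 0.339, 0.941, 0.0]
contact_force: [0.2, -0.3, -1.4]
gripper_width: 0.243
grasp_force: 61.7
```

Run:
```python
from h import *
st(); go(bw(0,-.29,.09),TH); go(bw(0,-.29,.0574),TH)
```

```text
t 21.35 tcp [ 0.5234 -0.2578  0.121 ] box [ 0.0007 -0.3803  0.121 ] yang 0.8789 F [ 0.2 -0.3 -1.4] w 0.243 g 61.7 j6 -1.46
dx 0.1299 dy 0.1254 dz 0.0623 yaw 0.5168  rows>= 5
dx 0.1297 dy 0.1254 dz 0.1275 yaw 0.5168  rows>= 5
```

send_rows([
  {"claw": 1,"dx": 0.02,"dy": 0.02,"dz": 0.0,"yaw": 0.1},
  {"claw": 1,"dx": 0.04,"dy": 0.04,"dz": 0.0,"yaw": 0.2},
  {"claw": 1,"dx": 0.06,"dy": 0.06,"dz": 0.02,"yaw": 0.3},
  {"claw": 1,"dx": 0.09,"dy": 0.09,"dz": 0.04,"yaw": 0.4},
  {"claw": 1,"dx": 0.11,"dy": 0.11,"dz": 0.08,"yaw": 0.5},
  {"claw": 1,"dx": 0.13,"dy": 0.1255,"dz": 0.127,"yaw": 0.517},
  {"claw": 1,"dx": 0.13,"dy": 0.1255,"dz": 0.127,"yaw": 0.517},
  {"claw": 1,"dx": 0.13,"dy": 0.1255,"dz": 0.127,"yaw": 0.517},
  {"claw": 1,"dx": 0.13,"dy": 0.1255,"dz": 0.127,"yaw": 0.517},
])

```text
time: 22.48
tool_pos: [0.5152, -0.1694, 0.06]
tool_rot: [0.001, 0.67, 0.742, 0.0]
contact_force: [-0.5, -0.2, -1.4]
gripper_width: 0.245
grasp_force: 61.7
```

Run:
```python
from h import *
st(); go(bw(0,-.29,.0574),TH)
snap('side','s9'); im=np.load('pics/s9.npy')
c=w2px('side',bw(0,-.15,.072)).astype(int); x0,y0=c[0]-65,c[1]-70
f=5; a=cv2.resize(im[y0:y0+110,x0:x0+130],None,fx=f,fy=f,interpolation=cv2.INTER_CUBIC)
for q,col in((bw(0,-.15,.074),(0,0,255)),(bw(0,-.118,.070),(255,0,0)),(bw(0,-.106,.078),(0,255,0)),(bw(0,-.24,.072),(0,255,255)),(bw(-.01,-.15,.074),(0,0,255)),(bw(.01,-.15,.074),(0,0,255))):
    p=(w2px('side',q)-[x0,y0]+.5)*f; cv2.circle(a,tuple(int(t) for t in p),3,col,1); print(p)
cv2.imwrite('pics/s9c.png',a)
```

```text
t 22.48 tcp [ 0.5152 -0.1694  0.06  ] box [ 0.0016 -0.2915  0.06  ] yang 0.1025 F [-0.5 -0.2 -1.4] w 0.245 g 61.7 j6 -0.56
dx 0.0031 dy -0.0033 dz 0.0053 yaw -0.0008  rows>= 1
[331.  352.5]
[301. 308.]
[289.5 279. ]
[422. 506.]
[310.5 360.5]
[351. 345.]
```

View pics/s9c.png

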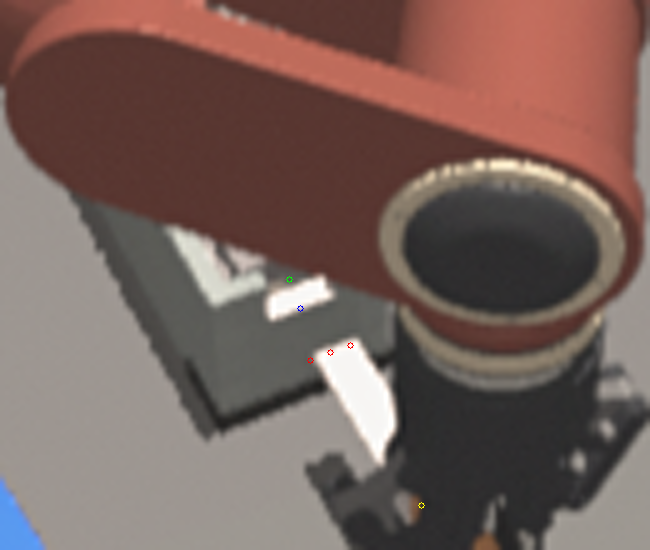

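The blade tip is at (335,346) and the sill at (301,309), both within about 1 mm of prediction. I'll trim the height and go in.

send_rows([
  {"claw": 1,"dx": 0.0,"dy": -0.002,"dz": 0.0045,"yaw": -0.001},
  {"claw": 1,"dx": 0.02,"dy": -0.003,"dz": 0.0045,"yaw": -0.001},
  {"claw": 1,"dx": 0.04,"dy": -0.003,"dz": 0.0045,"yaw": -0.001},
  {"claw": 1,"dx": 0.06,"dy": -0.003,"dz": 0.0045,"yaw": -0.001},
  {"claw": 1,"dx": 0.08,"dy": -0.003,"dz": 0.0045,"yaw": -0.001},
  {"claw": 1,"dx": 0.08,"dy": -0.003,"dz": 0.0045,"yaw": -0.001},
  {"claw": 1,"dx": 0.08,"dy": -0.003,"dz": 0.0045,"yaw": -0.001},
])

```text
time: 23.4
tool_pos: [0.5087, -0.1288, 0.0565]
tool_rot: [0.0, 0.669, 0.743, -0.0]
contact_force: [0.4, 0.5, -1.3]
gripper_width: 0.239
grasp_force: 61.7
```

Run:
```python
from h import *
st(); go(bw(0,-.2,.0574),TH)
```

```text
t 23.40 tcp [ 0.5087 -0.1288  0.0565] box [-0.0006 -0.2505  0.0565] yang 0.1042 F [ 0.4  0.5 -1.3] w 0.239 g 61.7 j6 -0.49
dx 0.1010 dy 0.0013 dz -0.0019 yaw 0.0004  rows>= 1
```

send_rows([
  {"claw": 1,"dx": 0.01,"dy": 0.001,"dz": -0.0015,"yaw": 0},
  {"claw": 1,"dx": 0.02,"dy": 0.001,"dz": -0.0015,"yaw": 0},
  {"claw": 1,"dx": 0.03,"dy": 0.001,"dz": -0.0015,"yaw": 0},
  {"claw": 1,"dx": 0.04,"dy": 0.001,"dz": -0.0015,"yaw": 0},
  {"claw": 1,"dx": 0.04,"dy": 0.001,"dz": -0.0015,"yaw": 0},
])

```text
time: 24.02
tool_pos: [0.5069, -0.1084, 0.0571]
tool_rot: [-0.0, 0.669, 0.743, -0.0]
contact_force: [-0.4, 1.3, -1.8]
gripper_width: 0.236
grasp_force: 61.7
```

Run:
```python
from h import *
st(); go(bw(0,-.2,.0574),TH)
```

```text
t 24.02 tcp [ 0.5069 -0.1084  0.0571] box [-0.0003 -0.2301  0.0571] yang 0.1047 F [-0.4  1.3 -1.8] w 0.236 g 61.7 j6 -0.46
dx 0.0601 dy 0.0006 dz -0.0007 yaw 0.0006  rows>= 1
```

No resistance, and the tip is about 26 mm past the sill edge. Going 30 mm deeper.

send_rows([
  {"claw": 1,"dx": 0.015,"dy": 0,"dz": 0,"yaw": 0},
  {"claw": 1,"dx": 0.03,"dy": 0,"dz": 0,"yaw": 0},
  {"claw": 1,"dx": 0.045,"dy": 0,"dz": 0,"yaw": 0},
  {"claw": 1,"dx": 0.06,"dy": 0,"dz": 0,"yaw": 0},
  {"claw": 1,"dx": 0.06,"dy": 0,"dz": 0,"yaw": 0},
  {"claw": 1,"dx": 0.06,"dy": 0,"dz": 0,"yaw": 0},
])

```text
time: 24.78
tool_pos: [0.504, -0.079, 0.0572]
tool_rot: [0.0, 0.669, 0.743, -0.0]
contact_force: [-0.4, 0.8, -1.3]
gripper_width: 0.24
grasp_force: 61.7
```

Run:
```python
from h import *
st()
g=82.;z0=1.0 # grip 82mm out of fulcrum
for a in (5,8,11,14,17): 
    t=np.radians(a); print(a,'down',np.round(g*np.sin(t),1),'fwd',np.round(g*(1-np.cos(t)),2))
```

```text
t 24.77 tcp [ 0.504  -0.079   0.0572] box [-2.000e-04 -2.005e-01  5.720e-02] yang 0.1042 F [-0.4  0.8 -1.3] w 0.240 g 61.7 j6 -0.41
5 down 7.1 fwd 0.31
8 down 11.4 fwd 0.8
11 down 15.6 fwd 1.51
14 down 19.8 fwd 2.44
17 down 24.0 fwd 3.58
```

send_rows([
  {"claw": 1,"dx": 0,"dy": 0,"dz": 0.005,"yaw": 0},
  {"claw": 1,"dx": 0,"dy": 0,"dz": 0.01,"yaw": 0},
  {"claw": 1,"dx": 0,"dy": 0,"dz": 0.014,"yaw": 0},
  {"claw": 1,"dx": 0.001,"dy": 0,"dz": 0.018,"yaw": 0},
  {"claw": 1,"dx": 0.001,"dy": 0,"dz": 0.018,"yaw": 0},
])

```text
time: 25.4
tool_pos: [0.505, -0.08, 0.0499]
tool_rot: [0.001, 0.669, 0.743, -0.0]
contact_force: [-3.0, -4.4, 7.5]
gripper_width: 0.238
grasp_force: 62.9
```

send_rows([
  {"claw": 1,"dx": 0,"dy": 0,"dz": 0.004,"yaw": 0},
  {"claw": 1,"dx": 0,"dy": 0,"dz": 0.008,"yaw": 0},
  {"claw": 1,"dx": 0.001,"dy": 0,"dz": 0.01,"yaw": 0},
  {"claw": 1,"dx": 0.001,"dy": 0,"dz": 0.01,"yaw": 0},
])

```text
time: 25.9
tool_pos: [0.5057, -0.0806, 0.0458]
tool_rot: [0.003, 0.669, 0.743, -0.001]
contact_force: [-3.0, -6.9, 9.4]
gripper_width: 0.237
grasp_force: 63.5
```

send_rows([
  {"claw": 1,"dx": 0.001,"dy": 0,"dz": 0.004,"yaw": 0},
  {"claw": 1,"dx": 0.001,"dy": 0,"dz": 0.008,"yaw": 0},
  {"claw": 1,"dx": 0.002,"dy": 0,"dz": 0.012,"yaw": 0},
  {"claw": 1,"dx": 0.002,"dy": 0,"dz": 0.012,"yaw": 0},
])

```text
time: 26.4
tool_pos: [0.5061, -0.0807, 0.0401]
tool_rot: [0.004, 0.669, 0.743, -0.001]
contact_force: [-1.8, -9.9, 8.0]
gripper_width: 0.236
grasp_force: 64.0
```

send_rows([
  {"claw": 1,"dx": 0.001,"dy": 0,"dz": 0.004,"yaw": 0},
  {"claw": 1,"dx": 0.002,"dy": 0,"dz": 0.008,"yaw": 0},
  {"claw": 1,"dx": 0.002,"dy": 0,"dz": 0.012,"yaw": 0},
  {"claw": 1,"dx": 0.002,"dy": 0,"dz": 0.012,"yaw": 0},
])

```text
time: 26.9
tool_pos: [0.5064, -0.0799, 0.0345]
tool_rot: [0.004, 0.669, 0.743, -0.001]
contact_force: [-1.6, -10.0, 9.0]
gripper_width: 0.239
grasp_force: 64.8
```

send_rows([
  {"claw": 1,"dx": 0.001,"dy": 0,"dz": 0.004,"yaw": 0},
  {"claw": 1,"dx": 0.002,"dy": 0,"dz": 0.008,"yaw": 0},
  {"claw": 1,"dx": 0.002,"dy": 0,"dz": 0.01,"yaw": 0},
  {"claw": 1,"dx": 0.002,"dy": 0,"dz": 0.01,"yaw": 0},
])

```text
time: 27.4
tool_pos: [0.5065, -0.0789, 0.0294]
tool_rot: [0.005, 0.669, 0.743, -0.001]
contact_force: [-0.7, -11.1, 8.1]
gripper_width: 0.238
grasp_force: 65.4
```

Run:
```python
from h import *
st(); snap('top','t10'); snap('side','s10')
for n,f in(('top','t10'),('side','s10')):
    im=np.load(f'pics/{f}.npy').astype(int).sum(2)//3
    im0=np.load(f'pics/{n[0]}0.npy').astype(int).sum(2)//3
    # profile along box y across lip, at box x=-.018 and .018 at z=.094
    for x in(-.018,.0,.018):
        P0=[w2px(n,bw(x,y,.094)) for y in np.arange(-.125,-.05,.004)]
        for I in(im0,im): print(n,x,' '.join('%d'%I[int(round(p[1])),int(round(p[0]))] for p in P0))
```

```text
t 27.40 tcp [ 0.5065 -0.0789  0.0294] box [ 0.0024 -0.2006  0.0294] yang 0.1044 F [ -0.7 -11.1   8.1] w 0.238 g 65.4 j6 -0.40
top -0.018 105 100 162 161 149 148 181 180 180 180 181 180 181 180 180 180 181 181 172
top -0.018 70 61 164 161 152 122 129 129 128 129 129 129 129 129 129 128 131 126 110
top 0.0 105 91 246 235 234 159 181 181 181 181 181 180 181 181 181 180 181 181 181
top 0.0 185 185 186 187 185 124 128 128 129 129 128 129 128 129 129 130 132 129 40
top 0.018 105 103 129 132 170 160 182 181 181 182 181 182 181 182 182 181 182 182 174
top 0.018 105 103 129 132 161 126 128 129 129 128 128 129 129 128 130 129 130 120 60
side -0.018 131 102 132 171 134 126 159 159 159 159 159 159 159 159 159 159 159 159 157
side -0.018 110 117 154 198 194 233 235 236 234 234 235 236 235 235 235 235 234 215 235
side 0.0 234 84 74 71 70 98 159 158 158 158 158 158 159 158 158 158 159 158 130
side 0.0 42 43 40 42 44 131 232 235 235 233 233 232 232 232 232 232 232 232 233
side 0.018 76 76 143 156 107 124 157 159 159 158 158 158 158 158 158 158 159 159 158
side 0.018 43 44 50 64 74 82 81 108 107 106 117 115 111 106 158 162 191 151 72
```

The cover's shading has changed in both cameras, so it is tilted up. I'll draw the lever straight out, still tilted.

send_rows([
  {"claw": 1,"dx": -0.02,"dy": 0,"dz": 0.0,"yaw": 0},
  {"claw": 1,"dx": -0.05,"dy": 0,"dz": 0.0,"yaw": 0},
  {"claw": 1,"dx": -0.09,"dy": 0,"dz": 0.0,"yaw": 0},
  {"claw": 1,"dx": -0.14,"dy": 0,"dz": 0.0,"yaw": 0},
  {"claw": 1,"dx": -0.2,"dy": 0,"dz": 0.0,"yaw": 0},
  {"claw": 1,"dx": -0.26,"dy": 0,"dz": -0.05,"yaw": 0},
  {"claw": 1,"dx": -0.26,"dy": 0,"dz": -0.14,"yaw": 0},
  {"claw": 1,"dx": -0.26,"dy": 0,"dz": -0.14,"yaw": 0},
])

```text
time: 28.5
tool_pos: [0.5197, -0.2075, 0.1005]
tool_rot: [0.004, 0.67, 0.742, 0.001]
contact_force: [-0.8, -0.6, -1.3]
gripper_width: 0.239
grasp_force: 64.0
```

Run:
```python
from h import *
st(); snap('side','s11'); snap('top','t11')
for n,f in(('top','t11'),('side','s11')):
    im=np.load(f'pics/{f}.npy').astype(int).sum(2)//3
    for x in(-.018,.018):
        P0=[w2px(n,bw(x,y,.094)) for y in np.arange(-.125,-.05,.004)]
        print(n,x,' '.join('%d'%im[int(round(p[1])),int(round(p[0]))] for p in P0))
# where is lever tip in the side view: predicted for tilt 0 and 17
s,R=toolR(); t=s['tool_pos']
for a in(0,10,18): 
    q=t+[0,0,.021+.0]; q=q+R[:,0]*.14*np.cos(np.radians(a))+np.array([0,0,.14*np.sin(np.radians(a))-.006]); print(a,w2px('side',q),w2px('top',q))
b=np.load('pics/s11.npy').astype(int); a=np.load('pics/s0.npy').astype(int)
```

```text
t 28.50 tcp [ 0.5197 -0.2075  0.1005] box [ 0.0022 -0.3299  0.1005] yang 0.1025 F [-0.8 -0.6 -1.3] w 0.239 g 64.0 j6 -0.62
top -0.018 104 101 162 160 162 181 180 179 179 179 179 179 179 178 178 177 178 180 120
top 0.018 104 103 129 133 165 185 181 181 181 180 180 180 180 180 179 180 179 182 126
side -0.018 116 120 162 207 165 98 148 192 194 193 177 148 77 65 65 65 64 64 65
side 0.018 85 76 64 64 66 64 64 65 65 64 65 65 64 64 64 65 66 64 66
0 [279.9 232.9] [309.6 242.2]
10 [280.3 226.6] [311.6 241.8]
18 [281.3 222.5] [314.8 241.4]
```

Run:
```python
from h import *
go([.4397,-.3305,.06],TH); go([.4397,-.3305,-.009],TH)
```

```text
dx -0.2334 dy -0.1793 dz 0.0720 yaw -0.0003  rows>= 3
dx -0.2333 dy -0.1793 dz 0.2100 yaw -0.0003  rows>= 3
```

send_rows([
  {"claw": 1,"dx": -0.06,"dy": -0.05,"dz": 0,"yaw": 0},
  {"claw": 1,"dx": -0.12,"dy": -0.1,"dz": 0.02,"yaw": 0},
  {"claw": 1,"dx": -0.18,"dy": -0.15,"dz": 0.05,"yaw": 0},
  {"claw": 1,"dx": -0.233,"dy": -0.179,"dz": 0.072,"yaw": 0},
  {"claw": 1,"dx": -0.233,"dy": -0.179,"dz": 0.072,"yaw": 0},
  {"claw": 1,"dx": -0.233,"dy": -0.179,"dz": 0.072,"yaw": 0},
])

```text
time: 29.35
tool_pos: [0.4395, -0.3285, 0.0588]
tool_rot: [-0.001, 0.669, 0.743, 0.0]
contact_force: [-0.0, -0.0, -0.6]
gripper_width: 0.24
grasp_force: 63.8
```

Run:
```python
from h import *
st(); go([.4397,-.3305,-.009],TH); snap('side','s12'); snap('top','t12')
def crop(f,x0,y0,w,h,s): return cv2.resize(np.load(f'pics/{f}.npy')[y0:y0+h,x0:x0+w],None,fx=s,fy=s,interpolation=cv2.INTER_CUBIC)
a=np.hstack([crop('s0',205,145,85,100,4.6),crop('s12',205,145,85,100,4.6)])
cv2.imwrite('pics/cmp.png',a); print(a.shape)
for z in(.094,.108): print((w2px('side',bw(-.025,-.106,z))-[205,145])*4.6,(w2px('side',bw(.025,-.106,z))-[205,145])*4.6)
```

```text
t 29.35 tcp [ 0.4395 -0.3285  0.0588] box [-0.0901 -0.442   0.0588] yang 0.1040 F [-0.  -0.  -0.6] w 0.240 g 63.8 j6 -0.88
dx -0.0042 dy 0.0002 dz 0.1355 yaw 0.0002  rows>= 2
(460, 782, 3)
[225.86 324.3 ] [317.86 290.26]
[224.48 305.9 ] [317.86 271.86]
```

View pics/cmp.png

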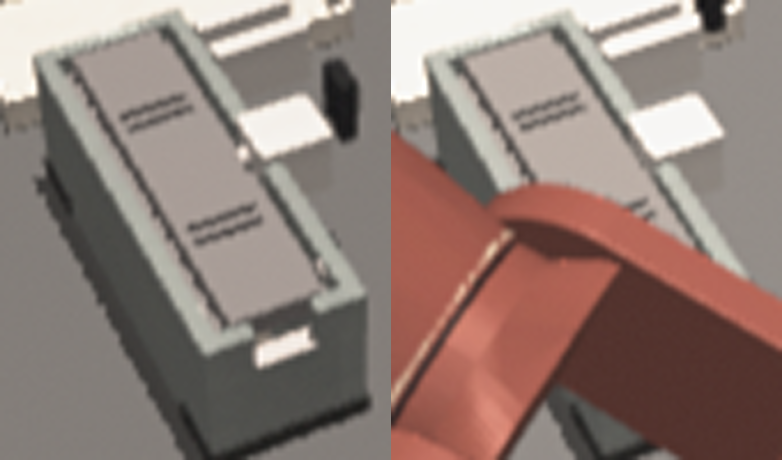

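My picture views are used up, and here the arm hides the cover's end. I'll lay the lever down and then check the cover numerically from a clear pose.

send_rows([
  {"claw": 1,"dx": -0.003,"dy": 0,"dz": 0.05,"yaw": 0},
  {"claw": 1,"dx": -0.003,"dy": 0,"dz": 0.09,"yaw": 0},
  {"claw": 1,"dx": -0.003,"dy": 0,"dz": 0.105,"yaw": 0},
  {"claw": 1,"dx": -0.003,"dy": 0,"dz": 0.115,"yaw": 0},
  {"claw": 1,"dx": -0.003,"dy": 0,"dz": 0.123,"yaw": 0},
  {"claw": 1,"dx": -0.003,"dy": 0,"dz": 0.13,"yaw": 0},
  {"claw": 1,"dx": -0.003,"dy": 0,"dz": 0.136,"yaw": 0},
  {"claw": 1,"dx": -0.003,"dy": 0,"dz": 0.136,"yaw": 0},
])

```text
time: 30.45
tool_pos: [0.4429, -0.331, -0.0038]
tool_rot: [0.001, 0.669, 0.743, 0.001]
contact_force: [-0.8, 10.0, 15.4]
gripper_width: 0.236
grasp_force: 67.1
```

```bash
python3 -c "
from h import *
st()"
```

```text
t 30.45 tcp [ 0.4429 -0.331  -0.0038] box [-0.087  -0.4448 -0.0038] yang 0.1040 F [-0.8 10.  15.4] w 0.236 g 67.1 j6 -0.88
```

send_rows([
  {"claw": 0,"dx": 0,"dy": 0,"dz": -0.01,"yaw": 0},
  {"claw": 0,"dx": 0,"dy": 0,"dz": -0.01,"yaw": 0},
  {"claw": 0,"dx": 0,"dy": 0,"dz": -0.01,"yaw": 0},
  {"claw": 0,"dx": 0,"dy": 0,"dz": -0.11,"yaw": 0},
  {"claw": 0,"dx": 0,"dy": 0,"dz": -0.23,"yaw": 0},
  {"claw": 0,"dx": 0,"dy": 0,"dz": -0.35,"yaw": 0},
  {"claw": 0,"dx": 0.1,"dy": 0.02,"dz": -0.45,"yaw": 0},
  {"claw": 0,"dx": 0.22,"dy": 0.04,"dz": -0.45,"yaw": 0},
  {"claw": 0,"dx": 0.34,"dy": 0.06,"dz": -0.45,"yaw": 0},
  {"claw": 0,"dx": 0.46,"dy": 0.08,"dz": -0.45,"yaw": 0},
  {"claw": 0,"dx": 0.58,"dy": 0.1,"dz": -0.45,"yaw": 0},
  {"claw": 0,"dx": 0.7,"dy": 0.12,"dz": -0.45,"yaw": 0},
  {"claw": 0,"dx": 0.82,"dy": 0.12,"dz": -0.45,"yaw": 0},
  {"claw": 0,"dx": 0.95,"dy": 0.12,"dz": -0.45,"yaw": 0},
  {"claw": 0,"dx": 0.95,"dy": 0.12,"dz": -0.45,"yaw": 0},
  {"claw": 0,"dx": 0.95,"dy": 0.12,"dz": -0.45,"yaw": 0},
])

```text
time: 32.45
tool_pos: [0.4504, 0.1475, 0.2167]
tool_rot: [-0.0, 0.669, 0.743, -0.0]
contact_force: [-0.8, 0.1, -0.1]
gripper_width: 0.501
grasp_force: 0.0
```

```bash
python3 -c "
from h import *
st(); go([.3,.52,.25])"
```

```text
t 32.45 tcp [0.4504 0.1475 0.2167] box [-0.03    0.0303  0.2167] yang 0.1047 F [-0.8  0.1 -0.1] w 0.501 g 0.0 j6 0.05
dx 0.7724 dy -0.2214 dz -0.0670 yaw 0.0000  rows>= 7
```

send_rows([
  {"claw": 0,"dx": 0.12,"dy": -0.03,"dz": -0.02,"yaw": 0},
  {"claw": 0,"dx": 0.24,"dy": -0.06,"dz": -0.04,"yaw": 0},
  {"claw": 0,"dx": 0.36,"dy": -0.1,"dz": -0.06,"yaw": 0},
  {"claw": 0,"dx": 0.48,"dy": -0.14,"dz": -0.06,"yaw": 0},
  {"claw": 0,"dx": 0.6,"dy": -0.17,"dz": -0.06,"yaw": 0},
  {"claw": 0,"dx": 0.7,"dy": -0.2,"dz": -0.06,"yaw": 0},
  {"claw": 0,"dx": 0.77,"dy": -0.22,"dz": -0.06,"yaw": 0},
  {"claw": 0,"dx": 0.77,"dy": -0.22,"dz": -0.06,"yaw": 0},
])

```text
time: 33.45
tool_pos: [0.302, 0.5194, 0.2464]
tool_rot: [0.0, 0.669, 0.743, -0.001]
contact_force: [0.2, -0.2, 0.9]
gripper_width: 0.499
grasp_force: 0.0
```

```bash
cat > chk.py <<'E'
from h import *
G=lambda f:cv2.cvtColor(np.load(f'pics/{f}.npy'),cv2.COLOR_BGR2GRAY)
def track(n,f0,f1,p,r=7,S=10):
    c=w2px(n,p).round().astype(int); t=G(f0)[c[1]-r:c[1]+r+1,c[0]-r:c[0]+r+1]
    R=G(f1)[c[1]-r-S:c[1]+r+S+1,c[0]-r-S:c[0]+r+S+1]
    up=lambda i:cv2.resize(i,None,fx=4,fy=4,interpolation=cv2.INTER_CUBIC)
    m=cv2.matchTemplate(up(R),up(t),cv2.TM_CCOEFF_NORMED); _,v,_,l=cv2.minMaxLoc(m)
    return np.array(l)/4-S,round(v,3)
E
python3 - <<'E'
from chk import *
st(); snap('side','s13'); snap('top','t13')
for y in(-.105,-.045,.045,.1):
    print(y,'side',track('side','s0','s13',bw(0,y,.094)),'top',track('top','t0','t13',bw(0,y,.094)),'per 10mm',w2px('side',bw(0,y,.104))-w2px('side',bw(0,y,.094)))
print('static',track('side','s0','s13',bw(.034,-.118,.094),4),track('side','s0','s13',bw(0,.125,.09)))
E
```

```text
t 33.45 tcp [0.302  0.5194 0.2464] box [-0.1392  0.4156  0.2464] yang 0.1040 F [ 0.2 -0.2  0.9] w 0.499 g 0.0 j6 0.82
-0.105 side (array([ 0.  , -0.25]), 0.901) top (array([0., 0.]), 0.956) per 10mm [-0.1 -2.9]
-0.045 side (array([ 0., -1.]), 0.981) top (array([0.75, 0.75]), 0.951) per 10mm [-0.1 -2.9]
0.045 side (array([ 0.25, -0.25]), 0.972) top (array([0.75, 1.5 ]), 0.956) per 10mm [-0.3 -2.9]
0.1 side (array([0., 0.]), 0.991) top (array([0.25, 0.  ]), 0.929) per 10mm [-0.3 -3. ]
static (array([ 0.25, -0.25]), 0.981) (array([0., 0.]), 0.997)
```

```bash
cat >> chk.py <<'E'
def est(s,t,xs=(0,)):
    A=[];b=[]
    for y in(-.045,.045):
        for n,f0,f1 in(('side','s0',s),('top','t0',t)):
            for x in xs:
                p=bw(x,y,.094); m,v=track(n,f0,f1,p,6,8)
                J=np.array([(w2px(n,bw(x+.02,y,.094))-w2px(n,p))/20,(w2px(n,bw(x,y+.02,.094))-w2px(n,p))/20,(w2px(n,p+[0,0,.02])-w2px(n,p))/20*(.106-y)/.212]).T
                A.append(J);b.append(m); print(n,y,x,m,v)
    A=np.vstack(A);b=np.hstack(b); r=np.linalg.lstsq(A,b,rcond=None)[0]; print('dx dy liprise mm',r.round(2),'resid',(A@r-b).round(2))
E
python3 - <<'E'
from chk import *
est('s13','t13',(-.006,.006))
# profile across the plate's -y end edge in side view: edge of plate top
for f in('s0','s13'):
    g=G(f)
    for x in(-.015,.015):
        c=w2px('side',bw(x,-.106,.094)); u=int(round(c[0])); v=int(round(c[1])); print(f,x,v,g[v-10:v+10,u])
E
```

```text
side -0.045 -0.006 [ 0. -1.] 0.98
side -0.045 0.006 [ 0. -1.] 0.978
top -0.045 -0.006 [0.75 0.25] 0.944
top -0.045 0.006 [1. 4.] 0.967
side 0.045 -0.006 [ 0.25 -0.25] 0.974
side 0.045 0.006 [0. 0.] 0.975
top 0.045 -0.006 [ 0.25 -5.  ] 0.937
top 0.045 0.006 [1.   4.75] 0.941
dx dy liprise mm [-1.55 -1.91  8.17] resid [-0.4   0.04 -0.38  0.03  0.1   0.39 -0.17 -3.41 -0.61  0.24 -0.34 -0.01
  0.56  5.63 -0.19 -4.12]
s0 -0.015 214 [159 160 160 160 160 160 160 160 159 141 110 136 170 174 149 103  78  77
  78  78]
s0 0.015 210 [156 160 160 160 160 160 160 159 159 138  95  72  70  72  72  82 149 222
 237 237]
s13 -0.015 214 [160 160 160 161 161 161 162 160 133  87  87 139 172 175 150 104  78  78
  78  79]
s13 0.015 210 [161 161 160 160 161 160 161 143 103  73  71  74  75  76  76  77 127 213
 239 238]
```

Run:
```python
from chk import *
for y in(-.045,.045):
    for x in(-.015,0,.015):
        print(y,x,*[track(n,f0,f1,bw(x,y,.094),6,9) for n,f0,f1 in(('side','s0','s10'),('top','t0','t10'),('side','s0','s13'))])
b=np.load('pics/s10.npy')
g=G('s10'); c=w2px('side',bw(0,-.06,.094)).astype(int); print(c); print(b[c[1]-3:c[1]+3:3,c[0]-4:c[0]+5:4].tolist())
for f in('s0','s10'):
  for x in(-.015,.0):
    c=w2px('side',bw(x,-.106,.094)); u=int(round(c[0])); v=int(round(c[1])); print(f,x,v,G(f)[v-14:v+10,u])
```

```text
-0.045 -0.015 (array([5.  , 5.25]), 0.58) (array([ 2.  , -0.25]), 0.933) (array([ 0., -1.]), 0.966)
-0.045 0 (array([ 1., -4.]), 0.36) (array([ 2. , -0.5]), 0.989) (array([ 0., -1.]), 0.982)
-0.045 0.015 (array([ 4.25, -2.25]), 0.356) (array([ 2.  , -0.75]), 0.992) (array([ 0., -1.]), 0.963)
0.045 -0.015 (array([-7.,  1.]), 0.199) (array([ 1.75, -0.25]), 0.937) (array([ 0.25, -0.25]), 0.951)
0.045 0 (array([3.5, 1.5]), 0.177) (array([2.  , 1.75]), 0.982) (array([0., 0.]), 0.973)
0.045 0.015 (array([1.75, 3.  ]), 0.166) (array([ 1.75, -1.  ]), 0.971) (array([0., 0.]), 0.978)
[255 198]
[[[226, 234, 241], [227, 234, 241], [186, 198, 217]], [[226, 233, 240], [225, 232, 240], [224, 232, 239]]]
s0 -0.015 214 [160 159 160 159 159 160 160 160 160 160 160 160 159 141 110 136 170 174
 149 103  78  77  78  78]
s0 0.0 212 [159 161 160 159 160 160 160 161 160 160 160 160 160 140  99  72  71  72
  77  87 141 216 236 236]
s10 -0.015 214 [234 234 234 234 234 234 234 235 235 235 235 235 236 236 224 196 196 200
 174 119  91  91  91  90]
s10 0.0 212 [160 131 107  91  90 103 114 114 115 134 149 150 150 150 133  93  68  86
 141 254 255 255 255 255]
```

The numbers put the lip only about 8 mm up, so the cover isn't surely popped. I'll find the lever again and pry deeper.

```bash
cat > lev.py <<'E'
from h import *
def lever(f,zb=.007,zh=.024):
    im=np.load(f'pics/{f}.npy').astype(int); B,Gn,R=im[...,0],im[...,1],im[...,2]
    roi=np.zeros(B.shape,bool); roi[175:300,335:460]=1
    h=(R-B>50)&roi; b=(im.min(2)>150)&roi
    out=[]
    for m,z in((h,zh),(b,zb)):
        n,l,s,c=cv2.connectedComponentsWithStats(m.astype(np.uint8)); k=1+np.argmax(s[1:,4])
        v,u=np.nonzero(l==k); W=np.array([px2w('top',a,c2,z)[:2] for a,c2 in zip(u,v)]); out.append(W)
    d=out[1].mean(0)-out[0].mean(0); 
    u=np.linalg.svd(np.vstack([w-w.mean(0) for w in out]))[2][0]; u*=np.sign(u@d)
    print('n',len(out[0]),len(out[1]),'handle c',out[0].mean(0),'blade c',out[1].mean(0),'yaw pca',np.arctan2(u[1],u[0]),'by centroids',np.arctan2(d[1],d[0]))
    q=np.vstack(out)@u; print('extent',q.max()-q.min()); mid=(q.max()+q.min())/2
    c=out[0].mean(0)+u*(mid-out[0].mean(0)@u); print('centre',c); return c,u
E
python3 - <<'E'
from lev import *
lever('t0'); lever('t13')
E
```

```text
n 388 358 handle c [ 0.58692191 -0.26994794] blade c [ 0.49474916 -0.28976899] yaw pca -2.958587791614487 by centroids -2.9297758850823907
extent 0.18874662228883016
centre [ 0.54026015 -0.27858389]
n 387 330 handle c [ 0.44123566 -0.32831473] blade c [ 0.42926061 -0.22911545] yaw pca 1.6889644480689627 by centroids 1.690932154395131
extent 0.18932203787454677
centre [ 0.43557872 -0.28066577]
```

send_rows([
  {"claw": 0,"dx": -0.12,"dy": 0.04,"dz": 0.02,"yaw": 0},
  {"claw": 0,"dx": -0.24,"dy": 0.08,"dz": 0.04,"yaw": 0},
  {"claw": 0,"dx": -0.36,"dy": 0.12,"dz": 0.06,"yaw": 0},
  {"claw": 0,"dx": -0.48,"dy": 0.16,"dz": 0.06,"yaw": 0},
  {"claw": 0,"dx": -0.6,"dy": 0.19,"dz": 0.06,"yaw": 0},
  {"claw": 0,"dx": -0.7,"dy": 0.22,"dz": 0.06,"yaw": 0},
  {"claw": 0,"dx": -0.82,"dy": 0.22,"dz": 0.06,"yaw": 0},
  {"claw": 0,"dx": -0.94,"dy": 0.21,"dz": 0.06,"yaw": 0},
  {"claw": 0,"dx": -0.94,"dy": 0.21,"dz": 0.06,"yaw": 0},
])

```text
time: 34.67
tool_pos: [0.4542, 0.0573, 0.2172]
tool_rot: [0.001, 0.673, 0.74, -0.0]
contact_force: [0.2, 1.2, 0.2]
gripper_width: 0.499
grasp_force: 0.0
```

Run:
```python
from h import *
st(); go([.4416,-.3304,.09],.119)
```

```text
t 34.67 tcp [0.4542 0.0573 0.2172] box [-0.0355 -0.0598  0.2172] yang 0.0939 F [0.2 1.2 0.2] w 0.499 g 0.0 j6 -0.13
dx -0.7692 dy -0.0980 dz 0.2552 yaw -0.0167  rows>= 7
```

send_rows([
  {"claw": 0,"dx": -0.12,"dy": -0.02,"dz": 0,"yaw": -0.01},
  {"claw": 0,"dx": -0.24,"dy": -0.03,"dz": 0,"yaw": -0.015},
  {"claw": 0,"dx": -0.36,"dy": -0.05,"dz": 0.02,"yaw": -0.015},
  {"claw": 0,"dx": -0.48,"dy": -0.06,"dz": 0.06,"yaw": -0.015},
  {"claw": 0,"dx": -0.59,"dy": -0.08,"dz": 0.12,"yaw": -0.015},
  {"claw": 0,"dx": -0.7,"dy": -0.09,"dz": 0.18,"yaw": -0.015},
  {"claw": 0,"dx": -0.77,"dy": -0.098,"dz": 0.255,"yaw": -0.015},
  {"claw": 0,"dx": -0.77,"dy": -0.098,"dz": 0.255,"yaw": -0.015},
  {"claw": 0,"dx": -0.77,"dy": -0.098,"dz": 0.255,"yaw": -0.015},
  {"claw": 0,"dx": -0.77,"dy": -0.098,"dz": 0.255,"yaw": -0.015},
])

```text
time: 35.92
tool_pos: [0.4465, -0.3253, 0.0914]
tool_rot: [0.002, 0.661, 0.751, 0.0]
contact_force: [1.4, 0.6, 0.5]
gripper_width: 0.499
grasp_force: 0.0
```

Run:
```python
from h import *
st(); go([.4416,-.3304,-.0135],.119)
```

```text
t 35.92 tcp [ 0.4465 -0.3253  0.0914] box [-0.0828 -0.4395  0.0914] yang 0.1275 F [1.4 0.6 0.5] w 0.499 g 0.0 j6 -0.89
dx -0.0084 dy -0.0115 dz 0.2099 yaw 0.0056  rows>= 2
```

send_rows([
  {"claw": 0,"dx": -0.005,"dy": -0.007,"dz": 0.05,"yaw": 0.004},
  {"claw": 0,"dx": -0.005,"dy": -0.007,"dz": 0.1,"yaw": 0.004},
  {"claw": 0,"dx": -0.005,"dy": -0.007,"dz": 0.15,"yaw": 0.004},
  {"claw": 0,"dx": -0.005,"dy": -0.007,"dz": 0.19,"yaw": 0.004},
  {"claw": 0,"dx": -0.005,"dy": -0.007,"dz": 0.209,"yaw": 0.004},
  {"claw": 0,"dx": -0.005,"dy": -0.007,"dz": 0.209,"yaw": 0.004},
  {"claw": 0,"dx": -0.005,"dy": -0.007,"dz": 0.209,"yaw": 0.004},
  {"claw": 1,"dx": -0.005,"dy": -0.007,"dz": 0.209,"yaw": 0.004},
  {"claw": 1,"dx": -0.005,"dy": -0.007,"dz": 0.209,"yaw": 0.004},
  {"claw": 1,"dx": -0.005,"dy": -0.007,"dz": 0.209,"yaw": 0.004},
  {"claw": 1,"dx": -0.005,"dy": -0.007,"dz": 0.209,"yaw": 0.004},
  {"claw": 1,"dx": -0.005,"dy": -0.007,"dz": 0.209,"yaw": 0.004},
  {"claw": 1,"dx": -0.005,"dy": -0.007,"dz": 0.209,"yaw": 0.004},
])

```text
time: 37.55
tool_pos: [0.4433, -0.3291, -0.0137]
tool_rot: [0.001, 0.663, 0.748, -0.0]
contact_force: [-0.2, 0.1, 6.2]
gripper_width: 0.231
grasp_force: 62.3
```

Run:
```python
from h import *
st(); u=np.array([np.cos(1.69),np.sin(1.69)]); print('along lever',(manip.state()['tool_pos'][:2]-[.4356,-.2807])@u)
```

```text
t 37.55 tcp [ 0.4433 -0.3291 -0.0137] box [-0.0865 -0.443  -0.0137] yang 0.1205 F [-0.2  0.1  6.2] w 0.231 g 62.3 j6 -0.89
along lever -0.04899880163315769
```

Run:
```python
from h import *
go(bw(0,-.295,.10),TH); go(bw(0,-.295,.0558),TH)
```

```text
dx 0.2926 dy 0.1781 dz -0.2276 yaw 0.0112  rows>= 4
dx 0.2928 dy 0.1780 dz -0.1392 yaw 0.0112  rows>= 3
```

send_rows([
  {"claw": 1,"dx": 0,"dy": 0,"dz": -0.08,"yaw": 0},
  {"claw": 1,"dx": 0,"dy": 0,"dz": -0.16,"yaw": 0},
  {"claw": 1,"dx": 0.06,"dy": 0.04,"dz": -0.22,"yaw": 0.01},
  {"claw": 1,"dx": 0.14,"dy": 0.09,"dz": -0.22,"yaw": 0.011},
  {"claw": 1,"dx": 0.22,"dy": 0.14,"dz": -0.2,"yaw": 0.011},
  {"claw": 1,"dx": 0.293,"dy": 0.178,"dz": -0.17,"yaw": 0.011},
  {"claw": 1,"dx": 0.293,"dy": 0.178,"dz": -0.14,"yaw": 0.011},
  {"claw": 1,"dx": 0.293,"dy": 0.178,"dz": -0.14,"yaw": 0.011},
  {"claw": 1,"dx": 0.293,"dy": 0.178,"dz": -0.14,"yaw": 0.011},
])

```text
time: 38.67
tool_pos: [0.5131, -0.1732, 0.0553]
tool_rot: [0.0, 0.67, 0.742, -0.0]
contact_force: [-0.2, -0.0, -1.1]
gripper_width: 0.244
grasp_force: 61.4
```

Run:
```python
from h import *
st(); go(bw(0,-.295,.0558),TH); snap('top','t14')
im=np.load('pics/t14.npy').astype(int)
# blade tip in top view: white pixels along box axis just before the sill
for x in(-.006,0,.006): print(x,' '.join('%d'%im[int(round(p[1])),int(round(p[0]))].min() for p in [w2px('top',bw(x,y,.074)) for y in np.arange(-.19,-.12,.004)]))
```

```text
t 38.67 tcp [ 0.5131 -0.1732  0.0553] box [-0.0008 -0.2951  0.0553] yang 0.1027 F [-0.2 -0.  -1.1] w 0.244 g 61.4 j6 -0.57
dx 0.0002 dy 0.0017 dz -0.0010 yaw -0.0007  rows>= 1
-0.006 226 225 225 227 227 226 225 225 225 224 77 108 104 103 103 103 103 99
0 226 226 227 225 226 224 225 226 227 224 83 103 104 104 103 103 104 90
0.006 235 236 237 239 240 220 200 235 236 238 90 104 103 104 103 104 102 93
```

The tip is at box y = -0.151 as predicted. Insert until the tip is about 70 mm past the sill edge.

send_rows([
  {"claw": 1,"dx": 0.03,"dy": 0.0015,"dz": -0.001,"yaw": 0},
  {"claw": 1,"dx": 0.06,"dy": 0.0015,"dz": -0.001,"yaw": 0},
  {"claw": 1,"dx": 0.08,"dy": 0.0015,"dz": -0.001,"yaw": 0},
  {"claw": 1,"dx": 0.1,"dy": 0.0015,"dz": -0.001,"yaw": 0},
  {"claw": 1,"dx": 0.1,"dy": 0.0015,"dz": -0.001,"yaw": 0},
])

```text
time: 39.35
tool_pos: [0.5087, -0.1216, 0.0556]
tool_rot: [0.0, 0.669, 0.743, -0.0]
contact_force: [-0.7, -0.7, -0.7]
gripper_width: 0.238
grasp_force: 61.4
```

send_rows([
  {"claw": 1,"dx": 0.02,"dy": 0,"dz": 0,"yaw": 0},
  {"claw": 1,"dx": 0.04,"dy": 0,"dz": 0,"yaw": 0},
  {"claw": 1,"dx": 0.06,"dy": 0,"dz": 0,"yaw": 0},
  {"claw": 1,"dx": 0.08,"dy": 0,"dz": 0,"yaw": 0},
  {"claw": 1,"dx": 0.1,"dy": 0,"dz": 0,"yaw": 0},
  {"claw": 1,"dx": 0.106,"dy": 0,"dz": 0,"yaw": 0},
  {"claw": 1,"dx": 0.106,"dy": 0,"dz": 0,"yaw": 0},
])

```text
time: 40.22
tool_pos: [0.5033, -0.0695, 0.0556]
tool_rot: [0.0, 0.669, 0.743, -0.0]
contact_force: [0.5, -0.2, -1.1]
gripper_width: 0.243
grasp_force: 61.4
```

send_rows([
  {"claw": 1,"dx": 0,"dy": 0,"dz": 0.006,"yaw": 0},
  {"claw": 1,"dx": 0,"dy": 0,"dz": 0.012,"yaw": 0},
  {"claw": 1,"dx": 0,"dy": 0,"dz": 0.018,"yaw": 0},
  {"claw": 1,"dx": 0.001,"dy": 0,"dz": 0.024,"yaw": 0},
  {"claw": 1,"dx": 0.002,"dy": 0,"dz": 0.03,"yaw": 0},
  {"claw": 1,"dx": 0.003,"dy": 0,"dz": 0.034,"yaw": 0},
  {"claw": 1,"dx": 0.003,"dy": 0,"dz": 0.034,"yaw": 0},
])

```text
time: 41.1
tool_pos: [0.5054, -0.071, 0.0415]
tool_rot: [0.003, 0.669, 0.743, -0.0]
contact_force: [-1.9, -6.6, 8.8]
gripper_width: 0.24
grasp_force: 63.7
```

send_rows([
  {"claw": 1,"dx": 0.001,"dy": 0,"dz": 0.005,"yaw": 0},
  {"claw": 1,"dx": 0.002,"dy": 0,"dz": 0.01,"yaw": 0},
  {"claw": 1,"dx": 0.003,"dy": 0,"dz": 0.014,"yaw": 0},
  {"claw": 1,"dx": 0.003,"dy": 0,"dz": 0.018,"yaw": 0},
  {"claw": 1,"dx": 0.003,"dy": 0,"dz": 0.018,"yaw": 0},
])

```text
time: 41.72
tool_pos: [0.506, -0.0707, 0.0331]
tool_rot: [0.004, 0.669, 0.743, -0.001]
contact_force: [-2.3, -10.8, 10.2]
gripper_width: 0.24
grasp_force: 65.1
```

Run:
```python
from chk import *
st(); snap('top','t15'); snap('side','s15')
for y in(-.045,.045): print(y,[track('top','t0','t15',bw(x,y,.094),6,9) for x in(-.015,0,.015)],[track('side','s0','s15',bw(x,y,.094),6,9) for x in(-.015,0,.015)])
```

```text
t 41.73 tcp [ 0.506  -0.0707  0.0331] box [ 0.0027 -0.1924  0.0331] yang 0.1043 F [ -2.3 -10.8  10.2] w 0.240 g 65.1 j6 -0.38
-0.045 [(array([1.25, 0.  ]), 0.908), (array([ 1.25, -1.25]), 0.95), (array([ 1.25, -0.5 ]), 0.935)] [(array([ 0.25, -2.75]), 0.63), (array([-4.75, -1.25]), 0.395), (array([ 3.25, -5.5 ]), 0.43)]
0.045 [(array([0.5, 0. ]), 0.897), (array([ 0.25, -2.5 ]), 0.951), (array([ 0.5 , -0.25]), 0.95)] [(array([-4.75,  9.  ]), 0.343), (array([-9.,  9.]), 0.355), (array([-5.5,  4.5]), 0.208)]
```

send_rows([
  {"claw": 1,"dx": 0.001,"dy": 0,"dz": 0.005,"yaw": 0},
  {"claw": 1,"dx": 0.002,"dy": 0,"dz": 0.01,"yaw": 0},
  {"claw": 1,"dx": 0.003,"dy": 0,"dz": 0.015,"yaw": 0},
  {"claw": 1,"dx": 0.004,"dy": 0,"dz": 0.018,"yaw": 0},
  {"claw": 1,"dx": 0.004,"dy": 0,"dz": 0.018,"yaw": 0},
  {"claw": 1,"dx": 0.004,"dy": 0,"dz": 0.018,"yaw": 0},
])

```text
time: 42.58
tool_pos: [0.5059, -0.0691, 0.0238]
tool_rot: [0.005, 0.669, 0.743, -0.001]
contact_force: [0.6, -13.0, 7.5]
gripper_width: 0.246
grasp_force: 66.5
```

Run:
```python
from chk import *
st(); snap('top','t16'); snap('side','s16')
for y in(-.045,.045): print(y,[track('top','t0','t16',bw(x,y,.094),6,9) for x in(-.015,0,.015)])
# side view column profiles at lip, to see the cover end directly
for f in('s0','s13','s16'):
  for x in(-.02,-.012):
    c=w2px('side',bw(x,-.106,.094)); u=int(round(c[0])); v=int(round(c[1])); print(f,x,v,G(f)[v-16:v+8,u])
```

```text
t 42.58 tcp [ 0.5059 -0.0691  0.0238] box [ 0.0028 -0.1908  0.0238] yang 0.1041 F [  0.6 -13.    7.5] w 0.246 g 66.5 j6 -0.38
-0.045 [(array([-0.5 ,  0.25]), 0.878), (array([-0.75, -2.5 ]), 0.962), (array([-0.75, -0.5 ]), 0.95)]
0.045 [(array([-0.25,  0.  ]), 0.917), (array([0. , 2.5]), 0.96), (array([-0.25,  0.  ]), 0.97)]
s0 -0.02 215 [160 159 160 160 160 160 160 159 159 159 159 160 159 160 160 139 126 154
 172 169 135  85  77  78]
s0 -0.012 214 [160 160 160 160 159 160 160 159 160 159 160 160 160 161 160 136  97 104
 144 162 134  86  83  89]
s13 -0.02 215 [158 160 160 160 160 160 160 161 160 160 160 161 162 158 124  79 111 156
 173 171 135  86  78  79]
s13 -0.012 214 [158 160 159 160 161 160 160 160 160 160 160 161 162 158 124  76  73 104
 146 165 135  88  79  85]
s16 -0.02 215 [183 181 182 182 184 178 146 104  97  98  98  94  90  86  83  90 152 194
 202 197 156  99  89  92]
s16 -0.012 214 [184 182 182 183 184 179 143  93  92  97  98 108 126 136 131 117 118 153
 184 192 155 100  97 104]
```

In the side view the cover's end edge has moved up 9 px, about 27 mm, so it is well popped on the lever. I'll withdraw down the blade's slope so the end settles on the balls, then pull straight out.

send_rows([
  {"claw": 1,"dx": -0.009,"dy": 0,"dz": 0.004,"yaw": 0},
  {"claw": 1,"dx": -0.018,"dy": 0,"dz": 0.008,"yaw": 0},
  {"claw": 1,"dx": -0.027,"dy": 0,"dz": 0.012,"yaw": 0},
  {"claw": 1,"dx": -0.036,"dy": 0,"dz": 0.016,"yaw": 0},
  {"claw": 1,"dx": -0.045,"dy": 0,"dz": 0.02,"yaw": 0},
  {"claw": 1,"dx": -0.054,"dy": 0,"dz": 0.023,"yaw": 0},
  {"claw": 1,"dx": -0.054,"dy": 0,"dz": 0.023,"yaw": 0},
])

```text
time: 43.55
tool_pos: [0.5075, -0.0927, 0.0107]
tool_rot: [0.002, 0.67, 0.742, 0.001]
contact_force: [1.6, -2.0, 4.9]
gripper_width: 0.24
grasp_force: 66.2
```

```bash
cat >> chk.py <<'E'
def lip(*fs):
    for f in fs:
      for x in(-.02,-.012,.012,.02):
        c=w2px('side',bw(x,-.106,.094)); u=int(round(c[0])); v=int(round(c[1])); print(f,x,v,*G(f)[v-14:v+4,u])
E
python3 - <<'E'
from chk import *
st(); snap('side','s17'); lip('s17')
E
```

```text
t 43.55 tcp [ 0.5075 -0.0927  0.0107] box [ 0.0019 -0.2144  0.0107] yang 0.1027 F [ 1.6 -2.   4.9] w 0.240 g 66.2 j6 -0.43
s17 -0.02 215 62 62 58 69 124 170 185 184 184 185 185 182 162 120 92 97 141 173
s17 -0.012 214 62 62 62 62 61 69 123 170 184 184 184 184 184 184 185 186 184 153
s17 0.012 210 124 123 120 120 122 124 124 123 111 88 69 59 63 78 106 119 115 99
s17 0.02 209 54 49 45 44 44 41 44 48 70 96 113 117 105 85 65 59 59 61
```

send_rows([
  {"claw": 1,"dx": -0.02,"dy": 0,"dz": 0.0,"yaw": 0},
  {"claw": 1,"dx": -0.05,"dy": 0,"dz": 0.0,"yaw": 0},
  {"claw": 1,"dx": -0.09,"dy": 0,"dz": 0.0,"yaw": 0},
  {"claw": 1,"dx": -0.14,"dy": 0,"dz": 0.0,"yaw": 0},
  {"claw": 1,"dx": -0.2,"dy": 0,"dz": 0.0,"yaw": 0},
  {"claw": 1,"dx": -0.22,"dy": 0,"dz": -0.05,"yaw": 0},
  {"claw": 1,"dx": -0.28,"dy": -0.06,"dz": -0.13,"yaw": 0},
  {"claw": 1,"dx": -0.34,"dy": -0.12,"dz": -0.13,"yaw": 0},
  {"claw": 1,"dx": -0.4,"dy": -0.17,"dz": -0.13,"yaw": 0},
  {"claw": 1,"dx": -0.45,"dy": -0.19,"dz": -0.13,"yaw": 0},
  {"claw": 1,"dx": -0.45,"dy": -0.19,"dz": -0.13,"yaw": 0},
])

```text
time: 44.98
tool_pos: [0.4333, -0.3275, 0.0738]
tool_rot: [-0.0, 0.671, 0.742, -0.0]
contact_force: [0.3, 0.0, -1.7]
gripper_width: 0.239
grasp_force: 65.2
```

Run:
```python
from chk import *
st(); snap('side','s18');snap('top','t18'); lip('s0','s18'); go([.4397,-.3305,-.009],TH)
for y in(-.045,.045): print(y,[track('top','t0','t18',bw(x,y,.094),6,9) for x in(-.015,0,.015)],[track('side','s0','s18',bw(x,y,.094),6,9) for x in(-.015,0,.015)])
```

```text
t 44.98 tcp [ 0.4333 -0.3275  0.0738] box [-0.0962 -0.4403  0.0738] yang 0.1004 F [ 0.3  0.  -1.7] w 0.239 g 65.2 j6 -0.88
s0 -0.02 215 160 160 160 160 160 159 159 159 159 160 159 160 160 139 126 154 172 169
s0 -0.012 214 160 160 159 160 160 159 160 159 160 160 160 161 160 136 97 104 144 162
s0 0.012 210 99 134 154 159 161 161 160 160 160 160 159 160 160 142 101 73 72 71
s0 0.02 209 175 157 121 94 78 79 104 135 150 156 160 161 159 138 116 108 96 80
s18 -0.02 215 60 60 59 60 60 60 61 60 61 61 59 60 60 61 61 60 60 60
s18 -0.012 214 91 62 59 60 60 61 60 60 61 59 61 61 60 59 61 60 61 61
s18 0.012 210 128 127 127 127 127 127 128 129 134 116 76 59 60 59 59 60 60 61
s18 0.02 209 197 176 141 126 127 127 128 127 127 126 126 126 108 70 59 61 62 60
dx -0.0115 dy 0.0105 dz 0.1651 yaw -0.0005  rows>= 2
-0.045 [(array([ 7.  , -0.75]), 0.45), (array([ 6.75, -2.5 ]), 0.553), (array([ 7., -1.]), 0.682)] [(array([-9. , -3.5]), 0.275), (array([-4.,  9.]), 0.262), (array([ 8.25, -0.25]), 0.292)]
0.045 [(array([ 7. , -0.5]), 0.466), (array([ 6.75, -2.75]), 0.587), (array([ 7.  , -0.75]), 0.585)] [(array([9. , 3.5]), 0.595), (array([5.5 , 4.75]), 0.806), (array([4.  , 5.25]), 0.946)]
```

The cover has been drawn about 15 mm towards -y and its end now sits up on the rim. Lever down on the mat first.

send_rows([
  {"claw": 1,"dx": -0.011,"dy": 0.0,"dz": 0.05,"yaw": 0},
  {"claw": 1,"dx": -0.011,"dy": 0.0,"dz": 0.1,"yaw": 0},
  {"claw": 1,"dx": -0.011,"dy": 0.0,"dz": 0.125,"yaw": 0},
  {"claw": 1,"dx": -0.011,"dy": 0.0,"dz": 0.14,"yaw": 0},
  {"claw": 1,"dx": -0.011,"dy": 0.0,"dz": 0.15,"yaw": 0},
  {"claw": 1,"dx": -0.011,"dy": 0.0,"dz": 0.158,"yaw": 0},
  {"claw": 1,"dx": -0.011,"dy": 0.0,"dz": 0.165,"yaw": 0},
  {"claw": 1,"dx": -0.011,"dy": 0.0,"dz": 0.165,"yaw": 0},
])

```text
time: 46.08
tool_pos: [0.4383, -0.3306, -0.003]
tool_rot: [0.002, 0.669, 0.743, 0.002]
contact_force: [-2.9, 13.7, 23.1]
gripper_width: 0.241
grasp_force: 69.7
```

send_rows([
  {"claw": 0,"dx": 0,"dy": 0,"dz": -0.008,"yaw": 0},
  {"claw": 0,"dx": 0,"dy": 0,"dz": -0.008,"yaw": 0},
  {"claw": 0,"dx": 0,"dy": 0,"dz": -0.008,"yaw": 0},
  {"claw": 0,"dx": 0,"dy": 0,"dz": -0.11,"yaw": 0},
  {"claw": 0,"dx": 0,"dy": 0,"dz": -0.23,"yaw": 0},
  {"claw": 0,"dx": 0,"dy": 0,"dz": -0.35,"yaw": 0},
  {"claw": 0,"dx": 0.1,"dy": 0.02,"dz": -0.45,"yaw": 0},
  {"claw": 0,"dx": 0.22,"dy": 0.04,"dz": -0.45,"yaw": 0},
  {"claw": -0.6,"dx": 0.34,"dy": 0.06,"dz": -0.45,"yaw": 0},
  {"claw": -0.6,"dx": 0.46,"dy": 0.08,"dz": -0.45,"yaw": 0},
  {"claw": -0.6,"dx": 0.58,"dy": 0.1,"dz": -0.45,"yaw": 0},
  {"claw": -0.6,"dx": 0.7,"dy": 0.12,"dz": -0.45,"yaw": 0},
  {"claw": -0.6,"dx": 0.82,"dy": 0.12,"dz": -0.45,"yaw": 0},
  {"claw": -0.6,"dx": 0.95,"dy": 0.12,"dz": -0.45,"yaw": 0},
  {"claw": -0.6,"dx": 0.95,"dy": 0.12,"dz": -0.45,"yaw": 0},
])

```text
time: 47.95
tool_pos: [0.4443, 0.1512, 0.216]
tool_rot: [-0.001, 0.667, 0.745, -0.0]
contact_force: [0.1, -0.8, 0.3]
gripper_width: 0.802
grasp_force: 0.0
```

send_rows([
  {"claw": -0.6,"dx": 0.12,"dy": -0.03,"dz": -0.02,"yaw": 0},
  {"claw": -0.6,"dx": 0.24,"dy": -0.06,"dz": -0.04,"yaw": 0},
  {"claw": -0.6,"dx": 0.36,"dy": -0.1,"dz": -0.06,"yaw": 0},
  {"claw": -0.6,"dx": 0.48,"dy": -0.14,"dz": -0.06,"yaw": 0},
  {"claw": -0.6,"dx": 0.6,"dy": -0.17,"dz": -0.06,"yaw": 0},
  {"claw": -0.6,"dx": 0.7,"dy": -0.2,"dz": -0.06,"yaw": 0},
  {"claw": -0.6,"dx": 0.77,"dy": -0.22,"dz": -0.06,"yaw": 0},
  {"claw": -0.6,"dx": 0.77,"dy": -0.22,"dz": -0.06,"yaw": 0},
])

```text
time: 48.95
tool_pos: [0.296, 0.5201, 0.2455]
tool_rot: [0.0, 0.669, 0.743, -0.001]
contact_force: [-0.1, -0.7, -0.0]
gripper_width: 0.8
grasp_force: 0.0
```

Run:
```python
from lev import *
from chk import *
st(); snap('side','s19');snap('top','t19'); lever('t19')
def tr2(n,f0,f1,p,r=(12,8),S=14):
    c=w2px(n,p).round().astype(int); t=G(f0)[c[1]-r[1]:c[1]+r[1]+1,c[0]-r[0]:c[0]+r[0]+1]
    R=G(f1)[c[1]-r[1]-S:c[1]+r[1]+S+1,c[0]-r[0]-S:c[0]+r[0]+S+1]
    m=cv2.matchTemplate(R,t,cv2.TM_CCOEFF_NORMED); _,v,_,l=cv2.minMaxLoc(m); return np.array(l)-S,round(v,2)
for y in(-.045,.045): print(y,tr2('top','t0','t19',bw(0,y,.094)),tr2('side','s0','s19',bw(0,y,.094),(10,8)))
g=G('t19')
for x in(-.015,0,.015): print(x,*[g[int(round(p[1])),int(round(p[0]))] for p in [w2px('top',bw(x,y,.105)) for y in np.arange(-.15,-.07,.004)]])
print('far end');
for x in(-.015,.015): print(x,*[g[int(round(p[1])),int(round(p[0]))] for p in [w2px('top',bw(x,y,.094)) for y in np.arange(.06,.125,.004)]])
```

```text
t 48.95 tcp [0.296  0.5201 0.2455] box [-0.1451  0.4169  0.2455] yang 0.1057 F [-0.1 -0.7 -0. ] w 0.800 g 0.0 j6 0.82
n 386 327 handle c [ 0.4392956  -0.35314171] blade c [ 0.42686972 -0.25426697] yaw pca 1.6937480569142422 by centroids 1.6958137752654086
extent 0.18930361630917675
centre [ 0.43342509 -0.30563616]
-0.045 (array([12,  0]), 0.94) (array([4, 4]), 0.93)
0.045 (array([12,  0]), 0.95) (array([4, 5]), 0.93)
-0.015 106 105 106 106 91 185 176 175 175 175 174 173 173 172 173 172 172 172 167 99
0 105 105 105 104 110 153 178 176 175 175 174 174 174 174 173 173 173 174 159 118
0.015 105 105 105 105 97 171 177 176 176 175 175 175 175 174 174 173 173 174 169 97
far end
-0.015 156 155 155 155 158 91 33 44 39 42 53 45 173 230 189 104 104
0.015 157 157 156 156 160 92 46 47 46 41 53 42 188 171 186 108 104
```

Run:
```python
from h import *
go(bw(0,-.045,.16),TH); go(bw(0,-.045,.0675),TH)
```

```text
dx -0.9201 dy 0.2892 dz 0.1731 yaw -0.0004  rows>= 8
dx -0.9199 dy 0.2892 dz 0.3581 yaw -0.0004  rows>= 9
```

send_rows([
  {"claw": -0.6,"dx": -0.11,"dy": 0.05,"dz": 0,"yaw": 0},
  {"claw": -0.6,"dx": -0.22,"dy": 0.1,"dz": 0,"yaw": 0},
  {"claw": -0.6,"dx": -0.33,"dy": 0.15,"dz": 0,"yaw": 0},
  {"claw": -0.6,"dx": -0.44,"dy": 0.2,"dz": 0,"yaw": 0},
  {"claw": -0.6,"dx": -0.56,"dy": 0.25,"dz": 0.02,"yaw": 0},
  {"claw": -0.6,"dx": -0.68,"dy": 0.289,"dz": 0.05,"yaw": 0},
  {"claw": -0.6,"dx": -0.8,"dy": 0.289,"dz": 0.08,"yaw": 0},
  {"claw": -0.6,"dx": -0.92,"dy": 0.289,"dz": 0.12,"yaw": 0},
  {"claw": -0.6,"dx": -0.92,"dy": 0.289,"dz": 0.17,"yaw": 0},
  {"claw": -0.6,"dx": -0.92,"dy": 0.289,"dz": 0.173,"yaw": 0},
  {"claw": -0.6,"dx": -0.92,"dy": 0.289,"dz": 0.173,"yaw": 0},
  {"claw": -0.6,"dx": -0.92,"dy": 0.289,"dz": 0.173,"yaw": 0},
])

```text
time: 50.55
tool_pos: [0.4882, 0.0774, 0.1617]
tool_rot: [0.001, 0.669, 0.743, 0.001]
contact_force: [0.8, -0.7, -0.1]
gripper_width: 0.8
grasp_force: 0.0
```

Run:
```python
from h import *
st(); go(bw(0,-.045,.0675),TH)
```

```text
t 50.55 tcp [0.4882 0.0774 0.1617] box [ 0.0004 -0.0433  0.1617] yang 0.1049 F [ 0.8 -0.7 -0.1] w 0.800 g 0.0 j6 -0.10
dx -0.0034 dy -0.0012 dz 0.1884 yaw 0.0008  rows>= 2
```

send_rows([
  {"claw": -0.6,"dx": -0.003,"dy": -0.001,"dz": 0.06,"yaw": 0},
  {"claw": -0.6,"dx": -0.003,"dy": -0.001,"dz": 0.12,"yaw": 0},
  {"claw": -0.6,"dx": -0.003,"dy": -0.001,"dz": 0.15,"yaw": 0},
  {"claw": -0.6,"dx": -0.003,"dy": -0.001,"dz": 0.17,"yaw": 0},
  {"claw": -0.6,"dx": -0.003,"dy": -0.001,"dz": 0.183,"yaw": 0},
  {"claw": -0.6,"dx": -0.003,"dy": -0.001,"dz": 0.188,"yaw": 0},
  {"claw": -0.6,"dx": -0.003,"dy": -0.001,"dz": 0.188,"yaw": 0},
  {"claw": -0.6,"dx": -0.003,"dy": -0.001,"dz": 0.188,"yaw": 0},
])

```text
time: 51.55
tool_pos: [0.4876, 0.0754, 0.0667]
tool_rot: [0.0, 0.669, 0.743, 0.0]
contact_force: [-0.4, 0.2, -0.3]
gripper_width: 0.802
grasp_force: 0.0
```

send_rows([
  {"claw": 1,"dx": 0,"dy": 0,"dz": 0,"yaw": 0},
  {"claw": 1,"dx": 0,"dy": 0,"dz": 0,"yaw": 0},
  {"claw": 1,"dx": 0,"dy": 0,"dz": 0,"yaw": 0},
  {"claw": 1,"dx": 0,"dy": 0,"dz": 0,"yaw": 0},
  {"claw": 1,"dx": 0,"dy": 0,"dz": 0,"yaw": 0},
])

```text
time: 52.18
tool_pos: [0.4889, 0.0754, 0.0692]
tool_rot: [0.001, 0.67, 0.743, 0.001]
contact_force: [-3.4, 0.0, 9.7]
gripper_width: 0.57
grasp_force: 61.5
```

Gripped on the 50 mm plate. Lift.

send_rows([
  {"claw": 1,"dx": 0,"dy": 0,"dz": -0.01,"yaw": 0},
  {"claw": 1,"dx": 0,"dy": 0,"dz": -0.025,"yaw": 0},
  {"claw": 1,"dx": 0,"dy": 0,"dz": -0.05,"yaw": 0},
  {"claw": 1,"dx": 0,"dy": 0,"dz": -0.08,"yaw": 0},
  {"claw": 1,"dx": 0,"dy": 0,"dz": -0.12,"yaw": 0},
  {"claw": 1,"dx": 0,"dy": 0,"dz": -0.16,"yaw": 0},
  {"claw": 1,"dx": 0,"dy": 0,"dz": -0.2,"yaw": 0},
  {"claw": 1,"dx": 0,"dy": 0,"dz": -0.2,"yaw": 0},
])

```text
time: 53.18
tool_pos: [0.4885, 0.0754, 0.1688]
tool_rot: [0.002, 0.669, 0.743, 0.001]
contact_force: [-0.2, 0.1, -1.6]
gripper_width: 0.57
grasp_force: 62.7
```

Run:
```python
from h import *
st()
# desired cover centre (.557,-.285) yaw TH+... grip is 20 mm toward -y_cover of the centre
c=np.array([.555,-.288]); g=c+rot(TH)@[0,-.02]
for z in(.16,.06,.005): go(np.r_[g,z],TH)
```

```text
t 53.17 tcp [0.4885 0.0754 0.1688] box [ 0.0004 -0.0452  0.1688] yang 0.1041 F [-0.2  0.1 -1.6] w 0.570 g 62.7 j6 -0.10
dx -0.7768 dy 0.0566 dz 0.0182 yaw 0.0003  rows>= 7
dx -0.7767 dy 0.0558 dz 0.2182 yaw 0.0003  rows>= 7
dx -0.7766 dy 0.0553 dz 0.3282 yaw 0.0003  rows>= 7
```

send_rows([
  {"claw": 1,"dx": -0.08,"dy": 0.01,"dz": 0,"yaw": 0},
  {"claw": 1,"dx": -0.17,"dy": 0.02,"dz": 0,"yaw": 0},
  {"claw": 1,"dx": -0.27,"dy": 0.03,"dz": 0,"yaw": 0},
  {"claw": 1,"dx": -0.37,"dy": 0.04,"dz": 0,"yaw": 0},
  {"claw": 1,"dx": -0.47,"dy": 0.05,"dz": 0.02,"yaw": 0},
  {"claw": 1,"dx": -0.57,"dy": 0.056,"dz": 0.04,"yaw": 0},
  {"claw": 1,"dx": -0.66,"dy": 0.056,"dz": 0.07,"yaw": 0},
  {"claw": 1,"dx": -0.73,"dy": 0.056,"dz": 0.12,"yaw": 0},
  {"claw": 1,"dx": -0.777,"dy": 0.056,"dz": 0.18,"yaw": 0},
  {"claw": 1,"dx": -0.777,"dy": 0.056,"dz": 0.23,"yaw": 0},
  {"claw": 1,"dx": -0.777,"dy": 0.056,"dz": 0.26,"yaw": 0},
  {"claw": 1,"dx": -0.777,"dy": 0.056,"dz": 0.26,"yaw": 0},
  {"claw": 1,"dx": -0.777,"dy": 0.056,"dz": 0.26,"yaw": 0},
])

```text
time: 54.8
tool_pos: [0.5561, -0.3081, 0.0372]
tool_rot: [0.001, 0.669, 0.743, 0.0]
contact_force: [-0.2, -0.1, -0.3]
gripper_width: 0.569
grasp_force: 62.6
```

Run:
```python
from h import *
st()
c=np.array([.555,-.288]); g=c+rot(TH)@[0,-.02]
go(np.r_[g,-.012],TH)
```

```text
t 54.80 tcp [ 0.5561 -0.3081  0.0372] box [ 0.0279 -0.4338  0.0372] yang 0.1045 F [-0.2 -0.1 -0.3] w 0.569 g 62.6 j6 -0.73
dx 0.0004 dy 0.0019 dz 0.0984 yaw 0.0006  rows>= 1
```

send_rows([
  {"claw": 1,"dx": 0,"dy": 0.001,"dz": 0.03,"yaw": 0},
  {"claw": 1,"dx": 0,"dy": 0.001,"dz": 0.055,"yaw": 0},
  {"claw": 1,"dx": 0,"dy": 0.001,"dz": 0.07,"yaw": 0},
  {"claw": 1,"dx": 0,"dy": 0.001,"dz": 0.08,"yaw": 0},
  {"claw": 1,"dx": 0,"dy": 0.001,"dz": 0.088,"yaw": 0},
  {"claw": 1,"dx": 0,"dy": 0.001,"dz": 0.094,"yaw": 0},
  {"claw": 1,"dx": 0,"dy": 0.001,"dz": 0.094,"yaw": 0},
])

```text
time: 55.68
tool_pos: [0.5561, -0.3085, -0.0103]
tool_rot: [0.0, 0.669, 0.743, -0.0]
contact_force: [-1.7, -1.7, 2.8]
gripper_width: 0.563
grasp_force: 63.0
```

send_rows([
  {"claw": 1,"dx": 0,"dy": 0,"dz": 0.004,"yaw": 0},
  {"claw": 1,"dx": 0,"dy": 0,"dz": 0.008,"yaw": 0},
  {"claw": 1,"dx": 0,"dy": 0,"dz": 0.008,"yaw": 0},
])

```text
time: 56.05
tool_pos: [0.5565, -0.3085, -0.0145]
tool_rot: [0.001, 0.67, 0.743, 0.0]
contact_force: [0.2, -3.0, 3.7]
gripper_width: 0.563
grasp_force: 63.1
```

send_rows([
  {"claw": -0.6,"dx": 0,"dy": 0,"dz": 0,"yaw": 0},
  {"claw": -0.6,"dx": 0,"dy": 0,"dz": 0,"yaw": 0},
  {"claw": -0.6,"dx": 0,"dy": 0,"dz": 0,"yaw": 0},
  {"claw": -0.6,"dx": 0,"dy": 0,"dz": -0.05,"yaw": 0},
  {"claw": -0.6,"dx": 0,"dy": 0,"dz": -0.17,"yaw": 0},
  {"claw": -0.6,"dx": 0,"dy": 0,"dz": -0.29,"yaw": 0},
  {"claw": -0.6,"dx": 0.1,"dy": -0.02,"dz": -0.4,"yaw": 0},
  {"claw": -0.4,"dx": 0.22,"dy": -0.04,"dz": -0.45,"yaw": 0},
  {"claw": -0.4,"dx": 0.34,"dy": -0.06,"dz": -0.45,"yaw": 0},
  {"claw": -0.4,"dx": 0.46,"dy": -0.08,"dz": -0.45,"yaw": 0},
  {"claw": -0.4,"dx": 0.58,"dy": -0.1,"dz": -0.45,"yaw": 0},
  {"claw": -0.4,"dx": 0.7,"dy": -0.12,"dz": -0.45,"yaw": 0},
  {"claw": -0.4,"dx": 0.82,"dy": -0.13,"dz": -0.45,"yaw": 0},
  {"claw": -0.4,"dx": 0.95,"dy": -0.14,"dz": -0.45,"yaw": 0},
  {"claw": -0.4,"dx": 0.95,"dy": -0.14,"dz": -0.45,"yaw": 0},
])

```text
time: 57.92
tool_pos: [0.4356, 0.1603, 0.21]
tool_rot: [-0.0, 0.667, 0.745, 0.0]
contact_force: [-0.0, -0.1, 0.6]
gripper_width: 0.699
grasp_force: 0.0
```

send_rows([
  {"claw": -0.4,"dx": 0.12,"dy": -0.03,"dz": -0.02,"yaw": 0},
  {"claw": -0.4,"dx": 0.24,"dy": -0.06,"dz": -0.04,"yaw": 0},
  {"claw": -0.4,"dx": 0.36,"dy": -0.1,"dz": -0.06,"yaw": 0},
  {"claw": -0.4,"dx": 0.48,"dy": -0.16,"dz": -0.06,"yaw": 0},
  {"claw": -0.4,"dx": 0.6,"dy": -0.2,"dz": -0.06,"yaw": 0},
  {"claw": -0.4,"dx": 0.7,"dy": -0.24,"dz": -0.06,"yaw": 0},
  {"claw": -0.4,"dx": 0.76,"dy": -0.26,"dz": -0.06,"yaw": 0},
  {"claw": -0.4,"dx": 0.76,"dy": -0.26,"dz": -0.06,"yaw": 0},
])

```text
time: 58.92
tool_pos: [0.2679, 0.5223, 0.2394]
tool_rot: [0.0, 0.669, 0.744, -0.001]
contact_force: [0.1, 0.7, -1.0]
gripper_width: 0.701
grasp_force: 0.0
```

Run:
```python
from lev import *
from chk import *
st(); snap('side','s20');snap('top','t20'); 
im=np.load('pics/t20.npy').astype(int)
# ascii of pocket (rectified top, z=.066): 4 mm cells
print('pocket x -.034..034 rows, y .11..-.11 cols')
for x in np.arange(.032,-.033,-.006):
    r=''
    for y in np.arange(.11,-.1101,-.004):
        p=w2px('top',bw(x,y,.066)); r+='%d'%min(9,im[int(round(p[1])),int(round(p[0]))].mean()//26)
    print(r)
# cover: light pixels on mat not lever
m=(np.abs(im-im.mean(2,keepdims=True)).max(2)<25)&(im.mean(2)>90); roi=np.zeros(m.shape,bool); roi[178:290,342:450]=1
n,l,s,c=cv2.connectedComponentsWithStats((m&roi).astype(np.uint8))
for k in range(1,n):
    if s[k,4]>150:
        v,u=np.nonzero(l==k); r=cv2.minAreaRect(np.array([px2w('top',a,b,.012)[:2] for a,b in zip(u,v)],np.float32)); print(s[k,4],r)
```

```text
t 58.92 tcp [0.2679 0.5223 0.2394] box [-0.1727  0.422   0.2394] yang 0.1058 F [ 0.1  0.7 -1. ] w 0.701 g 0.0 j6 0.86
pocket x -.034..034 rows, y .11..-.11 cols
16533644366666766664443436444666674437644476746764367436
11101110001122222222222222222222222221222222222210101006
21210111104443422224442444342222444444444222244400111116
11211111116666666666666666666666666666666666666711111177
12211111116666666666666666766773666666665777766711111159
12211111116666666666666667666675566666666667667531111139
12211111106666666666666666666674266666666666667541111129
12211111106666666666666666666762666666666766675611111189
11211111106666666666666666332222666666666422522721111157
12211111116666666666666666664236666666666642266721111106
22233444225655666655566655566665566666556666556643345226
1775 ((0.6400051712989807, -0.27287551760673523), (0.03764146938920021, 0.2509104013442993), 1.224368929862976)Traceback (most recent call last):
  File "<stdin>", line 17, in <module>
  File "h.py", line 11, in px2w
    K,E=P(n); d=E[:3,:3].T@np.linalg.solve(K,[u,v,1]); o=-E[:3,:3].T@E[:3,3]
        ~^^^
  File "h.py", line 9, in P
    c=manip.camera_params(n); return np.array(c['camera_matrix']),np.array(c['extrinsics'])
ValueError: time passes only in moves, steps and waits
```

```bash
python3 - <<'E'
import re
s=open('h.py').read()
s=s.replace("c=manip.camera_params(n); return np.array(c['camera_matrix']),np.array(c['extrinsics'])","""
    import os
    f=f'pics/cam_{n}.npz'
    if not os.path.exists(f):
        c=manip.camera_params(n); np.savez(f,K=c['camera_matrix'],E=c['extrinsics'])
    d=_C.get(n) or np.load(f); _C[n]=(d['K'],d['E']) if not isinstance(d,tuple) else d
    return _C[n]
_C={}""")
open('h.py','w').write(s)
E
python3 - <<'E'
from chk import *
im=np.load('pics/t20.npy').astype(int); sd=np.load('pics/s20.npy').astype(int)
def val(I,n,p): q=w2px(n,p); return I[int(round(q[1])),int(round(q[0]))].mean()
for x in(.012,0,-.012): print('top',x,*['%d'%val(im,'top',bw(x,y,.066)) for y in np.arange(.108,-.109,-.006)])
for x in(.012,0,-.012): print('side',x,*['%d'%val(sd,'side',bw(x,y,.066)) for y in np.arange(.108,-.109,-.006)])
m=(np.abs(im-im.mean(2,keepdims=True)).max(2)<25)&(im.mean(2)>90); roi=np.zeros(m.shape,bool); roi[200:292,346:450]=1
n,l,s,c=cv2.connectedComponentsWithStats((m&roi).astype(np.uint8))
for k in range(1,n):
    if s[k,4]>150:
        v,u=np.nonzero(l==k); print(s[k],cv2.minAreaRect(np.array([px2w('top',a,b,.012)[:2] for a,b in zip(u,v)],np.float32)))
E
```

```text
top 0.012 51 52 44 44 43 43 36 168 167 166 168 167 166 166 166 165 166 157 177 163 163 169 169 168 171 172 173 164 168 176 167 186 41 44 42 39 243
top 0 49 55 45 45 44 43 91 168 167 165 164 165 167 168 167 167 178 178 179 180 165 114 169 171 170 171 169 181 181 181 181 132 33 44 44 43 235
top -0.012 47 55 42 43 43 41 164 164 165 165 167 166 169 168 165 169 169 183 181 180 73 163 170 171 172 171 173 163 184 179 187 63 42 42 43 38 197
side 0.012 75 76 77 77 76 78 77 78 76 48 51 49 54 57 75 74 110 128 153 122 70 74 71 72 72 71 75 128 136 150 87 74 75 75 74 196 235
side 0 76 77 78 77 78 78 77 77 68 56 55 55 56 79 143 169 160 158 157 158 135 76 95 133 133 140 160 157 157 158 159 105 90 132 139 192 233
side -0.012 77 76 77 77 77 78 77 79 75 55 57 58 56 55 173 173 168 158 156 119 95 73 125 130 130 129 130 154 157 148 125 70 126 169 145 82 156
[ 355  206   95   36 2499] ((0.5530747175216675, -0.2891007661819458), (0.06554480642080307, 0.21625681221485138), 5.953602313995361)
[368 271  39  14 370] ((0.4271336793899536, -0.253401517868042), (0.022249748930335045, 0.0875045508146286), 7.141101360321045)
```

Run:
```python
from chk import *
def rect(f,n,z=.066):
    xs=np.arange(-.03,.0301,.001); ys=np.arange(-.1,.1001,.001)
    K,E=P(n); X,Y=np.meshgrid(xs,ys,indexing='ij'); W=rot(TH)@np.vstack([X.ravel(),Y.ravel()])+BC[:,None]; W=np.vstack([W,np.full(W.shape[1],z)])
    q=K@(E[:3,:3]@W+E[:3,3:]); q=(q[:2]/q[2]).astype(np.float32).reshape(2,*X.shape)
    return cv2.remap(G(f),q[0],q[1],cv2.INTER_LINEAR),xs,ys
for f,n,lo,hi in(('t20','top',176,192),('s20','side',150,163)):
    g,xs,ys=rect(f,n); m=((g>=lo)&(g<=hi)).astype(np.uint8)
    nn,l,s,c=cv2.connectedComponentsWithStats(cv2.morphologyEx(m,cv2.MORPH_OPEN,np.ones((4,4),np.uint8)))
    for k in range(1,nn):
        if s[k,4]>120: print(n,'area',s[k,4],'x',xs[0]+c[k][1]*.001,'y',ys[0]+c[k][0]*.001,'ext x',s[k,3],'y',s[k,2])
    print('\n'.join(''.join('#' if v else '.' for v in r[::3][::-1]) for r in m[::-6]))
```

```text
top area 582 x 0.000568728522336772 y -0.061951890034364264 ext x 31 y 28
top area 518 x 0.0003088803088803112 y 0.0014266409266409236 ext x 26 y 26
...................................................................
...................................................................
.........###...............###..............####........#..........
.................................#...................##...#........
.............................########...........#.#########........
.............................########.............########.........
.............................########.............########.........
...............................####..............#.######..........
.......................................#..................#........
................................#..................#....###........
...................................................................
side area 498 x 0.0005040160642570297 y 0.0025843373493975863 ext x 27 y 25
side area 514 x 0.0002607003891050598 y -0.060431906614786 ext x 25 y 27
..............................................................#.#..
...................................................................
...................................................................
................................##.................................
.............................#######...............#######.........
............................#########............#########.........
.............................########.............#######..........
...............................##..................####.........#..
.................................##...................#......#..#..
........................................#.##########.#......##..#..
...................................................................
```

Cover is flat on the mat at (0.553, -0.289), clear of the lever. There are two jars, at box y = 0.002 and -0.061, and both cameras agree on them. I'll turn the gripper to close along box y and fetch them.

Run:
```python
from h import *
st(); go(bw(.0004,-.0612,.16)); go(bw(.0004,-.0612,.016))
```

```text
t 59.02 tcp [0.269  0.5208 0.2396] box [-0.1718  0.4205  0.2396] yang 0.1032 F [0.8 0.2 0.1] w 0.701 g 0.0 j6 0.86
dx -0.9630 dy 0.3450 dz 0.1604 yaw 0.0000  rows>= 9
dx -0.9627 dy 0.3450 dz 0.4484 yaw 0.0000  rows>= 9
```

send_rows([
  {"claw": 0,"dx": -0.1,"dy": 0.06,"dz": 0,"yaw": -0.08},
  {"claw": 0,"dx": -0.22,"dy": 0.12,"dz": 0,"yaw": -0.18},
  {"claw": 0,"dx": -0.34,"dy": 0.18,"dz": 0,"yaw": -0.28},
  {"claw": 0,"dx": -0.46,"dy": 0.24,"dz": 0,"yaw": -0.38},
  {"claw": 0,"dx": -0.58,"dy": 0.3,"dz": 0,"yaw": -0.48},
  {"claw": 0,"dx": -0.7,"dy": 0.345,"dz": 0,"yaw": -0.58},
  {"claw": 0,"dx": -0.82,"dy": 0.345,"dz": 0.03,"yaw": -0.68},
  {"claw": 0,"dx": -0.9,"dy": 0.345,"dz": 0.06,"yaw": -0.78},
  {"claw": 0,"dx": -0.963,"dy": 0.345,"dz": 0.1,"yaw": -0.88},
  {"claw": 0,"dx": -0.963,"dy": 0.345,"dz": 0.12,"yaw": -0.98},
  {"claw": 0,"dx": -0.963,"dy": 0.345,"dz": 0.12,"yaw": -0.98},
  {"claw": 0,"dx": -0.963,"dy": 0.345,"dz": 0.12,"yaw": -0.98},
])

```text
time: 60.52
tool_pos: [0.4898, 0.0601, 0.1808]
tool_rot: [0.001, -0.0, 1.0, -0.0]
contact_force: [0.1, 0.3, -0.5]
gripper_width: 0.501
grasp_force: 0.0
```

Run:
```python
from h import *
st(); go(bw(.0004,-.0612,.12),YB); go(bw(.0004,-.0612,.016),YB)
```

```text
t 60.52 tcp [0.4898 0.0601 0.1808] box [ 0.0002 -0.0607  0.1808] yang 1.5711 F [ 0.1  0.3 -0.5] w 0.501 g 0.0 j6 -1.60
dx -0.0005 dy -0.0010 dz 0.1216 yaw -0.0689  rows>= 1
dx -0.0002 dy -0.0009 dz 0.3296 yaw -0.0689  rows>= 3
```

send_rows([
  {"claw": 0,"dx": 0,"dy": -0.001,"dz": 0.05,"yaw": -0.069},
  {"claw": 0,"dx": 0,"dy": -0.001,"dz": 0.12,"yaw": -0.069},
  {"claw": 0,"dx": 0,"dy": -0.001,"dz": 0.18,"yaw": -0.069},
  {"claw": 0,"dx": 0,"dy": -0.001,"dz": 0.23,"yaw": -0.069},
  {"claw": 0,"dx": 0,"dy": -0.001,"dz": 0.27,"yaw": -0.069},
  {"claw": 0,"dx": 0,"dy": -0.001,"dz": 0.3,"yaw": -0.069},
  {"claw": 0,"dx": 0,"dy": -0.001,"dz": 0.329,"yaw": -0.069},
  {"claw": 0,"dx": 0,"dy": -0.001,"dz": 0.329,"yaw": -0.069},
  {"claw": 0,"dx": 0,"dy": -0.001,"dz": 0.329,"yaw": -0.069},
])

```text
time: 61.65
tool_pos: [0.4903, 0.0601, 0.0163]
tool_rot: [0.001, -0.053, 0.999, -0.0]
contact_force: [-1.0, 0.3, -0.9]
gripper_width: 0.504
grasp_force: 0.0
```

send_rows([
  {"claw": 1,"dx": 0,"dy": 0,"dz": 0,"yaw": 0},
  {"claw": 1,"dx": 0,"dy": 0,"dz": 0,"yaw": 0},
  {"claw": 1,"dx": 0,"dy": 0,"dz": 0,"yaw": 0},
  {"claw": 1,"dx": 0,"dy": 0,"dz": 0,"yaw": 0},
])

```text
time: 62.15
tool_pos: [0.4907, 0.0599, 0.0167]
tool_rot: [0.001, -0.053, 0.999, -0.0]
contact_force: [-0.8, -1.5, 5.4]
gripper_width: 0.335
grasp_force: 58.7
```

Run:
```python
from h import *
go([.45,.327,.15],YB); go([.45,.327,.016],YB)
```

```text
dx 0.0235 dy 0.5396 dz -0.2670 yaw 0.0020  rows>= 5
dx 0.0240 dy 0.5397 dz 0.0010 yaw 0.0020  rows>= 5
```

send_rows([
  {"claw": 1,"dx": 0,"dy": 0,"dz": -0.06,"yaw": 0},
  {"claw": 1,"dx": 0,"dy": 0,"dz": -0.15,"yaw": 0},
  {"claw": 1,"dx": 0,"dy": 0,"dz": -0.25,"yaw": 0},
  {"claw": 1,"dx": 0.01,"dy": 0.06,"dz": -0.27,"yaw": 0.002},
  {"claw": 1,"dx": 0.02,"dy": 0.16,"dz": -0.27,"yaw": 0.002},
  {"claw": 1,"dx": 0.024,"dy": 0.27,"dz": -0.27,"yaw": 0.002},
  {"claw": 1,"dx": 0.024,"dy": 0.38,"dz": -0.27,"yaw": 0.002},
  {"claw": 1,"dx": 0.024,"dy": 0.47,"dz": -0.27,"yaw": 0.002},
  {"claw": 1,"dx": 0.024,"dy": 0.54,"dz": -0.25,"yaw": 0.002},
  {"claw": 1,"dx": 0.024,"dy": 0.54,"dz": -0.2,"yaw": 0.002},
  {"claw": 1,"dx": 0.024,"dy": 0.54,"dz": -0.13,"yaw": 0.002},
  {"claw": 1,"dx": 0.024,"dy": 0.54,"dz": -0.07,"yaw": 0.002},
  {"claw": 1,"dx": 0.024,"dy": 0.54,"dz": -0.03,"yaw": 0.002},
  {"claw": 1,"dx": 0.024,"dy": 0.54,"dz": -0.01,"yaw": 0.002},
  {"claw": 1,"dx": 0.024,"dy": 0.54,"dz": -0.002,"yaw": 0.002},
  {"claw": 1,"dx": 0.024,"dy": 0.54,"dz": -0.002,"yaw": 0.002},
])

```text
time: 64.15
tool_pos: [0.4496, 0.3276, 0.0173]
tool_rot: [0.001, -0.052, 0.999, 0.0]
contact_force: [0.3, 0.4, -1.3]
gripper_width: 0.334
grasp_force: 58.8
```

send_rows([
  {"claw": 1,"dx": 0,"dy": 0,"dz": 0.003,"yaw": 0},
  {"claw": 1,"dx": 0,"dy": 0,"dz": 0.005,"yaw": 0},
  {"claw": 1,"dx": 0,"dy": 0,"dz": 0.005,"yaw": 0},
  {"claw": 0.1,"dx": 0,"dy": 0,"dz": 0.005,"yaw": 0},
  {"claw": 0.1,"dx": 0,"dy": 0,"dz": 0.005,"yaw": 0},
  {"claw": 0.1,"dx": 0,"dy": 0,"dz": 0.005,"yaw": 0},
  {"claw": 0.1,"dx": 0,"dy": 0,"dz": -0.05,"yaw": 0},
  {"claw": 0.1,"dx": 0,"dy": 0,"dz": -0.15,"yaw": 0},
  {"claw": 0,"dx": 0,"dy": 0,"dz": -0.25,"yaw": 0},
  {"claw": 0,"dx": -0.02,"dy": -0.1,"dz": -0.28,"yaw": 0},
  {"claw": 0,"dx": -0.02,"dy": -0.21,"dz": -0.28,"yaw": 0},
  {"claw": 0,"dx": -0.02,"dy": -0.32,"dz": -0.28,"yaw": 0},
  {"claw": 0,"dx": -0.02,"dy": -0.41,"dz": -0.28,"yaw": 0},
  {"claw": 0,"dx": -0.02,"dy": -0.41,"dz": -0.28,"yaw": 0},
])

```text
time: 65.9
tool_pos: [0.4804, 0.1222, 0.1566]
tool_rot: [0.0, -0.05, 0.999, -0.0]
contact_force: [-1.2, 1.2, 0.9]
gripper_width: 0.494
grasp_force: 0.0
```

Run:
```python
from h import *
st(); go(bw(.0004,.002,.016),YB)
```

```text
t 65.90 tcp [0.4804 0.1222 0.1566] box [-0.0028  0.0021  0.1566] yang 1.6699 F [-1.2  1.2  0.9] w 0.494 g 0.0 j6 -1.57
dx -0.0063 dy -0.0000 dz 0.2813 yaw -0.0030  rows>= 3
```

send_rows([
  {"claw": 0,"dx": -0.006,"dy": 0,"dz": 0.05,"yaw": -0.002},
  {"claw": 0,"dx": -0.006,"dy": 0,"dz": 0.11,"yaw": -0.002},
  {"claw": 0,"dx": -0.006,"dy": 0,"dz": 0.17,"yaw": -0.002},
  {"claw": 0,"dx": -0.006,"dy": 0,"dz": 0.22,"yaw": -0.002},
  {"claw": 0,"dx": -0.006,"dy": 0,"dz": 0.26,"yaw": -0.002},
  {"claw": 0,"dx": -0.006,"dy": 0,"dz": 0.281,"yaw": -0.002},
  {"claw": 0,"dx": -0.006,"dy": 0,"dz": 0.281,"yaw": -0.002},
  {"claw": 0,"dx": -0.006,"dy": 0,"dz": 0.281,"yaw": -0.002},
  {"claw": 1,"dx": -0.006,"dy": 0,"dz": 0.281,"yaw": -0.002},
  {"claw": 1,"dx": -0.006,"dy": 0,"dz": 0.281,"yaw": -0.002},
  {"claw": 1,"dx": -0.006,"dy": 0,"dz": 0.281,"yaw": -0.002},
  {"claw": 1,"dx": -0.006,"dy": 0,"dz": 0.281,"yaw": -0.002},
])

```text
time: 67.4
tool_pos: [0.4842, 0.1249, 0.0173]
tool_rot: [0.001, -0.053, 0.999, 0.0]
contact_force: [-0.3, -0.2, 6.4]
gripper_width: 0.34
grasp_force: 57.6
```

Run:
```python
from h import *
st(); go([.53,.329,.016],YB)
```

```text
t 67.40 tcp [0.4842 0.1249 0.0173] box [0.0013 0.0044 0.0173] yang 1.6773 F [-0.3 -0.2  6.4] w 0.340 g 57.6 j6 -1.57
dx -0.1344 dy 0.3962 dz 0.0029 yaw 0.0019  rows>= 4
```

send_rows([
  {"claw": 1,"dx": 0,"dy": 0,"dz": -0.06,"yaw": 0},
  {"claw": 1,"dx": 0,"dy": 0,"dz": -0.15,"yaw": 0},
  {"claw": 1,"dx": 0,"dy": 0,"dz": -0.25,"yaw": 0},
  {"claw": 1,"dx": 0,"dy": 0.06,"dz": -0.28,"yaw": 0.001},
  {"claw": 1,"dx": -0.02,"dy": 0.15,"dz": -0.28,"yaw": 0.001},
  {"claw": 1,"dx": -0.05,"dy": 0.25,"dz": -0.28,"yaw": 0.001},
  {"claw": 1,"dx": -0.1,"dy": 0.34,"dz": -0.28,"yaw": 0.001},
  {"claw": 1,"dx": -0.134,"dy": 0.396,"dz": -0.26,"yaw": 0.001},
  {"claw": 1,"dx": -0.134,"dy": 0.396,"dz": -0.2,"yaw": 0.001},
  {"claw": 1,"dx": -0.134,"dy": 0.396,"dz": -0.13,"yaw": 0.001},
  {"claw": 1,"dx": -0.134,"dy": 0.396,"dz": -0.07,"yaw": 0.001},
  {"claw": 1,"dx": -0.134,"dy": 0.396,"dz": -0.03,"yaw": 0.001},
  {"claw": 1,"dx": -0.134,"dy": 0.396,"dz": -0.01,"yaw": 0.001},
  {"claw": 1,"dx": -0.134,"dy": 0.396,"dz": 0,"yaw": 0.001},
  {"claw": 1,"dx": -0.134,"dy": 0.396,"dz": 0.002,"yaw": 0.001},
  {"claw": 1,"dx": -0.134,"dy": 0.396,"dz": 0.002,"yaw": 0.001},
])

```text
time: 69.4
tool_pos: [0.5294, 0.3291, 0.0162]
tool_rot: [0.001, -0.053, 0.999, 0.0]
contact_force: [0.4, 0.5, -0.5]
gripper_width: 0.339
grasp_force: 57.8
```

send_rows([
  {"claw": 1,"dx": 0,"dy": 0,"dz": 0.003,"yaw": 0},
  {"claw": 1,"dx": 0,"dy": 0,"dz": 0.003,"yaw": 0},
  {"claw": 0.1,"dx": 0,"dy": 0,"dz": 0.003,"yaw": 0},
  {"claw": 0.1,"dx": 0,"dy": 0,"dz": 0.003,"yaw": 0},
  {"claw": 0.1,"dx": 0,"dy": 0,"dz": 0.003,"yaw": 0},
  {"claw": 0.1,"dx": 0,"dy": 0,"dz": -0.05,"yaw": 0},
  {"claw": 0.1,"dx": 0,"dy": 0,"dz": -0.15,"yaw": 0},
  {"claw": 0,"dx": 0,"dy": 0,"dz": -0.25,"yaw": 0},
  {"claw": 0,"dx": 0.08,"dy": 0.08,"dz": -0.35,"yaw": 0},
  {"claw": 0,"dx": 0.17,"dy": 0.16,"dz": -0.4,"yaw": 0},
  {"claw": 0,"dx": 0.27,"dy": 0.24,"dz": -0.4,"yaw": 0},
  {"claw": 0,"dx": 0.36,"dy": 0.32,"dz": -0.4,"yaw": 0},
  {"claw": 0,"dx": 0.44,"dy": 0.4,"dz": -0.4,"yaw": 0},
  {"claw": 0,"dx": 0.44,"dy": 0.4,"dz": -0.4,"yaw": 0},
])

```text
time: 71.15
tool_pos: [0.2857, 0.5062, 0.2149]
tool_rot: [-0.0, -0.055, 0.998, 0.0]
contact_force: [-0.1, -1.1, 0.4]
gripper_width: 0.499
grasp_force: 0.0
```

Run:
```python
from lev import *
from chk import *
st(); snap('side','s21');snap('top','t21'); lever('t21')
def rect(f,n,z,xs,ys):
    K,E=P(n); X,Y=np.meshgrid(xs,ys,indexing='ij'); W=np.vstack([X.ravel(),Y.ravel(),np.full(X.size,z)])
    q=K@(E[:3,:3]@W+E[:3,3:]); q=(q[:2]/q[2]).astype(np.float32).reshape(2,*X.shape)
    return cv2.remap(G(f),q[0],q[1],cv2.INTER_LINEAR)
xs=np.arange(.40,.60,.005); ys=np.arange(.39,.265,-.0045)
for f,n in(('t21','top'),('s21','side')):
    g=rect(f,n,.064,xs,ys); print(n); print('\n'.join('%.3f '%x+''.join('%x'%(v//16) for v in r) for x,r in zip(xs,g)))
# pocket third-jar check + pin + bystanders
for p in(bw(.09,.082,.094),bw(.1165,.082,.126)): print('pin',track('top','t4','t21',p,6,6))
for nm,u,v in(('tape',183,218),('mouse',465,217),('notes',530,207),('eye',200,438)):
    c=(int(u/1.4),int(v/1.4)); r=28; t=G('t0')[c[1]-r:c[1]+r,c[0]-r:c[0]+r]; R=G('t21')[c[1]-r-12:c[1]+r+12,c[0]-r-12:c[0]+r+12]
    m=cv2.matchTemplate(R,t,cv2.TM_CCOEFF_NORMED); _,vv,_,l=cv2.minMaxLoc(m); print(nm,np.array(l)-12,round(vv,2))
```

```text
t 71.15 tcp [0.2857 0.5062 0.2149] box [-0.1567  0.4042  0.2149] yang 1.6813 F [-0.1 -1.1  0.4] w 0.499 g 0.0 j6 -0.75
n 387 1371 handle c [ 0.43933437 -0.35322687] blade c [ 0.55490139 -0.25953866] yaw pca 1.6988150047624129 by centroids 0.6812210947469355
extent 0.20032848629623023
centre [ 0.43250678 -0.30018579]
top
0.400 6666666666666666666666666666
0.405 6666666666666666666666666666
0.410 6666666666445666666666666666
0.415 6666addddddedcccbaa999888867
0.420 6666b77dddddddddcddddcccccdd
0.425 6666c78dddddddddddedddddddee
0.430 6666d69ddddddddec879eddddeee
0.435 6666c6adddddda9974666dddddde
0.440 6666c5bddddda9aaa7555eddddee
0.445 6666d5cddddb9aaaaa455bddddee
0.450 6666d4cddddc9aaaaa454edddddd
0.455 6666e3ddddddaaaaa7557edddedd
0.460 6666e3dddddddba9757aedddeddc
0.465 6666e3dddddddddddddddddddddc
0.470 6666e3dddddddddddddddeededdc
0.475 6666d4cddddddddddddddddddddb
0.480 6666d49ddddddddddddddddddedb
0.485 6666c4dddddddddddddddddddedb
0.490 6666c4dddddddddddddddddddedb
0.495 6666b4edddddddddddddeddddeda
0.500 6666b4eddddddddddddddddddeda
0.505 6666b4eddddddddddaacedddded9
0.510 66
[... 1445 characters left out ...]
7779c98875445788889aa
0.520 7777777778aba9998644788889ab
0.525 777777777899999997545788889a
0.530 77777777778aa999974468889acd
0.535 7777777778aba9999656abdeefff
0.540 7777777778ab99998acfffffffff
0.545 7777777778cd9878cfffffffffff
0.550 77777777789a8778dfffffffffff
0.555 7777777778cd8778dfffffffffff
0.560 7777777778b98777beffffffffff
0.565 7777777778bb8778efffffffffff
0.570 7777777778dd8778ceffffffffff
0.575 7777777778aa8778dfffffffffff
0.580 7777777778dd8778dfffffffffff
0.585 7777777778aa8778cfffffffffff
0.590 7777777779cc8779efffffffffff
0.595 7777777778cb877aeffffffffffd
pin (array([0., 0.]), 0.999)
pin (array([0., 0.]), 0.996)
tape [0 0] 1.0
mouse [0 0] 1.0
notes [0 0] 1.0
eye [0 0] 1.0
```

Both jars stand in the tray (caps at x = 0.447 and 0.527, y = 0.325 in both cameras). The pin, lever, cover and bystanders are in place and nothing is touched. Handing in.

```bash
python3 -c "
from plant import manip
print(manip.job_done())"
```

```text
the job is handed in; nothing more can be done
None
```

Job handed in at about 71 s of robot time, with no verdict returned: pin parked in the notch, cover pried up and lying flat on the mat clear of the lever, the two jars found in the box standing in the tray, and no bystander moved, all by camera readings since my 14 picture views ran out before the end.

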